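Stow the trailer-roller spacers on their skewer

TASK

First get the cradle ready: turn the cam lever to open the clamp and stand the green funnel, mouth down, on the little wooden crate. Then take the skewer by its handle, thread the rod through every spacer ring standing in the two racks so that all of them are lifted on it together, lay the skewer in the cradle with the front of its handle in the clamp, between fixed jaw and cam (front face about level with the clamp's inner end), rod tip in the notch and the rings hanging between, and give the cam lever its quarter turn to draw the handle tight against the jaw. Leave the other things where they are.

Things in the scene. Friction and masses are not known exactly. Their poses are not given: they have to be found in the camera images.
- skewer: Skewer: dark wooden handle 120 long, 26 wide, 34 high; a round steel rod, 10 diameter, 170 long, comes out of the middle of its front face, end rounded. Starts flat on the table, rod pointing roughly left. Origin: centre of the handle's front face, on the rod's axis, 17 above the underside; x along the rod to its tip, z up. Handle: x -120 to 0. About 100 g, balances about 10 behind the origin.
- cradle: Fixed storage cradle: dark wooden base 8 thick (x -45 to 160, y -48 to 48) with a clamp for the handle and a rest for the rod tip. x: the way the laid skewer's rod points; z up; origin on the table under the clamp's inner end. A laid, clamped skewer has its origin at about x 0, y 0, z 60 here. Beyond x -55 all is free under and beside the overhanging rear of the handle.
- clamp (a point): Middle of the clamp's steel floor (cradle x -20, y 0), 43 above the table, 40 long in x; the handle's front part lies on it. Fixed jaw: inner face at cradle y -13.5, top 69 above the table. On the +y side the steel cam disc faces it (64 diameter, off-centre, 50 to 66 above the table): its nearest face is at y +27 with the cam open, +13 with it closed; turned, it presses the handle sideways against the fixed jaw.
- tip_rest (a point): Bottom of the notch of the tip rest (cradle x 150, y 0), 55 above the table: an 8 thick upright plate, notch 22 wide in y and 22 deep, open at the top.
- cam (a joint): Cam lever of the clamp on a vertical pivot: 0 = open (lever points along the cradle's +y), 1.57 = quarter turn, clamped (lever points along the cradle's +x, parallel to the rod); grows clockwise seen from above, range 0 to 1.6, stays where it is left, needs 1 to 3 N at the peg.
- cam_peg (a point): Centre of the top of the upright black peg, 16 in diameter and 40 tall, at the end of the cam lever, 60 from the pivot; its top is 118 above the table. The lever's upper face is 78 above the table.
- cam_pivot (a point): Point on the cam's vertical pivot axis, 78 above the table (cradle frame x -27, y 52).
- funnel: Green plastic funnel standing mouth down: mouth 80 in diameter below, stem 18 in diameter from 58 to 110 above the mouth. Origin: centre of the mouth's underside, z up along the stem. Starts on the cradle's base plate between clamp and tip rest. 60 g.
- crate: Small upturned slatted wooden crate, fixed: 130 (x) by 220 (y) and 60 high, flat top, nothing on it. Origin: centre of its underside.
- rack_a: Fixed low wooden rack (nearer the robot), base 66 (x) by 80 (y); rings stand on edge in its three slots. x: common axis of the rings; slots at x -18, 0, 18, 13 wide between fins 52 high. Fins and rails only at |y| 18 to 32: the middle is free for the rod, open at both ends, and rings lift straight up. The rings' centre line is 49 above the table. Origin: centre of the underside.
- rack_b: Fixed low wooden rack (farther from the robot), base 66 (x) by 80 (y); rings stand on edge in its three slots. x: common axis of the rings; slots at x -18, 0, 18, 13 wide between fins 52 high. Fins and rails only at |y| 18 to 32: the middle is free for the rod, open at both ends, and rings lift straight up. The rings' centre line is 49 above the table. Origin: centre of the underside.
- ring_a1: Grey plastic spacer ring, outside 52, hole 28, 10 thick, 20 g; starts standing on edge in rack_a at x = -18 of the rack, if present (up to two of the six are absent). Origin: its centre; x is its axis.
- ring_a2: Grey plastic spacer ring, outside 52, hole 28, 10 thick, 20 g; starts standing on edge in rack_a at x = 0 of the rack, if present (up to two of the six are absent). Origin: its centre; x is its axis.
- ring_a3: Grey plastic spacer ring, outside 52, hole 28, 10 thick, 20 g; starts standing on edge in rack_a at x = 18 of the rack, if present (up to two of the six are absent). Origin: its centre; x is its axis.
- ring_b1: Grey plastic spacer ring, outside 52, hole 28, 10 thick, 20 g; starts standing on edge in rack_b at x = -18 of the rack, if present (up to two of the six are absent). Origin: its centre; x is its axis.
- ring_b2: Grey plastic spacer ring, outside 52, hole 28, 10 thick, 20 g; starts standing on edge in rack_b at x = 0 of the rack, if present (up to two of the six are absent). Origin: its centre; x is its axis.
- ring_b3: Grey plastic spacer ring, outside 52, hole 28, 10 thick, 20 g; starts standing on edge in rack_b at x = 18 of the rack, if present (up to two of the six are absent). Origin: its centre; x is its axis.
- soap_pump: Bystander: stainless soap pump dispenser 68 across, 175 high; origin: centre of its underside. To be left where it is.
- first_aid_box: Bystander: white first aid box 100 x 170 x 70; origin: centre of its underside. To be left where it is.
- pliers: Bystander: steel pliers 150 long, lying; origin: centre of its underside. To be left where it is.
- glass_jar: Bystander: glass jar with steel lid 72 across, 100 high; origin: centre of its underside. To be left where it is.
- plant_pot: Bystander: terracotta pot 110 across, 95 high; origin: centre of its underside. To be left where it is.
- tape_roll: Bystander: roll of tape 90 across, 25 high; origin: centre of its underside. To be left where it is.
Not all that is in view belongs to the job. Several things have the shape of the funnel; the one meant has the colours described above.

How it is judged:
On the way, in this order (a step that is already met when the one before it is completed fails the run):
1. the clamp is open and the funnel stands on the crate (value of joint cam below 0.2 rad and z of funnel in the frame of crate between 0.054 and 0.066 m and x of funnel in the frame of crate between -0.065 and 0.065 m and y of funnel in the frame of crate between -0.11 and 0.11 m and angle between funnel's own z axis and vertical below 0.15 rad), for 0.2 s.
2. all rings present are on the skewer's rod together and lifted clear of the racks (x of ring_a1 in the frame of skewer between 0 and 0.165 m and y of ring_a1 in the frame of skewer between -0.016 and 0.016 m and z of ring_a1 in the frame of skewer between -0.016 and 0.016 m and x of ring_a2 in the frame of skewer between 0 and 0.165 m and y of ring_a2 in the frame of skewer between -0.016 and 0.016 m and z of ring_a2 in the frame of skewer between -0.016 and 0.016 m and x of ring_a3 in the frame of skewer between 0 and 0.165 m and y of ring_a3 in the frame of skewer between -0.016 and 0.016 m and z of ring_a3 in the frame of skewer between -0.016 and 0.016 m and x of ring_b1 in the frame of skewer between 0 and 0.165 m and y of ring_b1 in the frame of skewer between -0.016 and 0.016 m and z of ring_b1 in the frame of skewer between -0.016 and 0.016 m and x of ring_b2 in the frame of skewer between 0 and 0.165 m and y of ring_b2 in the frame of skewer between -0.016 and 0.016 m and z of ring_b2 in the frame of skewer between -0.016 and 0.016 m and x of ring_b3 in the frame of skewer between 0 and 0.165 m and y of ring_b3 in the frame of skewer between -0.016 and 0.016 m and z of ring_b3 in the frame of skewer between -0.016 and 0.016 m and height (world z) of skewer above 0.11 m and height (world z) of each of ring_a1, ring_a2, ring_a3, ring_b1, ring_b2, ring_b3 above 0.085 m), for 0.2 s.
At the end, for the whole second after the job is handed in: Skewer laid in the cradle (origin -12 to +20 mm along, 5 mm sideways, 55 to 66 mm up, parallel within 0.08 rad), cam at least 1.4 rad, every present ring on the rod between clamp and tip rest, funnel upright on the crate top, skewer and funnel at rest (x of skewer in the frame of cradle between -0.012 and 0.02 m and y of skewer in the frame of cradle between -0.005 and 0.005 m and z of skewer in the frame of cradle between 0.055 and 0.066 m and angle between the x axis of skewer and the x axis of cradle, either way round below 0.08 rad and value of joint cam above 1.4 rad and x of ring_a1 in the frame of skewer between 0 and 0.165 m and y of ring_a1 in the frame of skewer between -0.016 and 0.016 m and z of ring_a1 in the frame of skewer between -0.016 and 0.016 m and x of ring_a2 in the frame of skewer between 0 and 0.165 m and y of ring_a2 in the frame of skewer between -0.016 and 0.016 m and z of ring_a2 in the frame of skewer between -0.016 and 0.016 m and x of ring_a3 in the frame of skewer between 0 and 0.165 m and y of ring_a3 in the frame of skewer between -0.016 and 0.016 m and z of ring_a3 in the frame of skewer between -0.016 and 0.016 m and x of ring_b1 in the frame of skewer between 0 and 0.165 m and y of ring_b1 in the frame of skewer between -0.016 and 0.016 m and z of ring_b1 in the frame of skewer between -0.016 and 0.016 m and x of ring_b2 in the frame of skewer between 0 and 0.165 m and y of ring_b2 in the frame of skewer between -0.016 and 0.016 m and z of ring_b2 in the frame of skewer between -0.016 and 0.016 m and x of ring_b3 in the frame of skewer between 0 and 0.165 m and y of ring_b3 in the frame of skewer between -0.016 and 0.016 m and z of ring_b3 in the frame of skewer between -0.016 and 0.016 m and x of ring_a1 in the frame of cradle between 0 and 0.15 m and x of ring_a2 in the frame of cradle between 0 and 0.15 m and x of ring_a3 in the frame of cradle between 0 and 0.15 m and x of ring_b1 in the frame of cradle between 0 and 0.15 m and x of ring_b2 in the frame of cradle between 0 and 0.15 m and x of ring_b3 in the frame of cradle between 0 and 0.15 m and z of funnel in the frame of crate between 0.054 and 0.066 m and x of funnel in the frame of crate between -0.065 and 0.065 m and y of funnel in the frame of crate between -0.11 and 0.11 m and angle between funnel's own z axis and vertical below 0.15 rad and linear speed of each of skewer, funnel below 0.02 m/s); the robot touches nothing.
It fails at once if a bystander is shifted more than 4 cm (distance of any of soap_pump, first_aid_box, pliers, glass_jar, plant_pot, tape_roll from where it was at the start of the episode above 0.04 m).
Of ring_a1, ring_a2, ring_a3, ring_b1, ring_b2, ring_b3 only 4 to 6 are there at a start; the rules pass over those that are not, and their reading is None.
At some moment in a run one of funnel, skewer may be knocked a few centimetres aside while the robot is not near it.
It also fails if it takes over 200 s, if anything falls off the work surface, if the arm or the gripper's body presses on something with over 40 N, if the wrist force passes 120 N, or if a joint passes its speed limit or range.

ROBOT

A 6-joint arm with a two-finger parallel gripper is mounted at the origin on the work surface. World frame = base frame: x ahead of the robot, y to its left, z up, the work surface at z = 0. Lengths are in m, angles in rad, forces in N, time in s.
With the tool pointing down it reaches from about 0.225 to 0.875 m from the base axis. Payload 3.4 kg.
Tool frame: the origin (TCP) lies midway between the tips of the shut fingers; the grasp point (between the pads) lies 19 mm behind it; z points along the fingers, y is the line along which they close (so a half turn about z gives the same grasp; the last joint's range is limited). The gripper opens to 85 mm and grips with 20 to 120 N. Pads are 22 mm wide; open, the fingers measure 114 mm over their backs; the gripper's body (76 mm by 85 mm) begins 54 mm behind the grasp point. The pads swing forward as they close: fully open they stand 13 mm farther back than shut.
Start: joints at [1.09, 0.276, 1.505, -0, 1.361, -0.121], TCP at [0.202, 0.538, 0.231] pointing down, gripper open.
Joint ranges: [-2.89, 2.89], [-0.75, 2.08], [0.22, 2.7], [-1.18, 4.32], [0.11, 2.71], [-2.7, 2.7]. Speed limits (rad/s): [2.57, 2.57, 3.14, 3.14, 3.14, 3.14].

INTERFACE

Orientations are given as a unit quaternion [w, x, y, z].
In Python, from rig import robot, camera gives the robot as it stands.
- The arm moves only by the tool carry_out, never from a script. Its argument "commands" is a list of rows, each an object of numbers: "x", "y", "z": the shift along the world's x, y, z in cm; "yaw": the turn about the world's z in rad. A call has 1 to 10 rows; each row is the pose to reach, as a shift and turn from the pose commanded when the call began; what a row does not reach only later rows make up. A row lasts 1/10 s, in which the tool goes at most 50 mm and 8.59 degrees, less where a joint would pass 70% of its speed; a pose out of reach is approached as far as the arm can. A call with a gripper value outside its range is refused whole. "hand" is the opening, from 0 (shut) to 1 (fully open), set as the call begins (left out, the last holds). The fingers move at their own pace and stop on an object; "squeeze" is the grip in N (left out, the last holds). Time passes only in rows, so rows that repeat a pose let the fingers close. It gives the time, the measured TCP pose, the force, the opening and the grip force at its end, in the units of the state.
- robot.get_obs(): the state, without advancing time (a new reading comes with each control period).
- camera(name): name is "side" or "top"; returns a dict with "img" (384x512x3 uint8, red, green, blue), "fx", "fy", "cx", "cy" (pixels), "dist" ([k1, k2, p1, p2, k3] as OpenCV has them; the pictures are not rectified), "eye" and "orientation" of the camera in the world. Camera axes: x right, y down, z forward; pixel columns grow to the right and rows downward; lengths in m; the calibration is good to about 2 mm. A picture is of the moment at which its call begins. There is no depth.
- robot.hand_in(): hands the job in; it is judged then, once.
The state is a dict: "clock": time; "joints": joint angles; "joint_velocities": joint speeds; "tau": joint torques, N m; "ee_pos": TCP position; "tool_rot": TCP orientation; "wrist_force": force on the tool from outside, world axes, zero at the start; "ft_torque": the same for the moment, N m; "finger_gap": opening from 0.0 (shut) to 1.0 (fully open); "grip_force": force on a finger pad.
Only numpy, scipy, OpenCV 4.12 (cv2) and the standard library are available. Lean on these libraries where they do the work, as an engineer would, in place of code of your own. Each camera call takes 0.05 s, during which the arm holds its last target. There are 200 camera calls.

## Working session

There is one attempt and no reset: what is moved stays moved. The work goes in short steps, Python scripts to look and compute and a tool call to move; the robot and the scene stay as the last step left them, time stands still between calls to the robot, and variables do not carry over. Pictures are saved under pics/ and viewed, at most 14 in all, crops included, and the job is handed in when it is done.

Besides the shell and the picture viewer there is one more tool, called in YAML: its name, and indented under it one key for each argument. carry_out: Moves the arm, as the interface text tells. Its arguments: {"type":"object","properties":{"commands":{"type":"array","items":{"type":"object","properties":{"x":{"type":"number"},"y":{"type":"number"},"z":{"type":"number"},"yaw":{"type":"number"}}}},"hand":{"type":"number"},"squeeze":{"type":"number"}},"required":["commands"]}

```bash
mkdir -p pics
cat > h.py <<'E'
import numpy as np, cv2
from scipy.spatial.transform import Rotation as R
from rig import robot, camera
def K(c): return np.array([[c['fx'],0,c['cx']],[0,c['fy'],c['cy']],[0,0,1.]])
def rot(c): q=c['orientation']; return R.from_quat([q[1],q[2],q[3],q[0]]).as_matrix()
def ray(c,uv):
    p=cv2.undistortPoints(np.array([[uv]],float),K(c),np.array(c['dist'],float))[0,0]
    return np.array(c['eye']),rot(c)@np.array([p[0],p[1],1.])
def at(c,uv,z):
    e,d=ray(c,uv); return e+d*(z-e[2])/d[2]
def px(c,P):
    P=np.atleast_2d(np.array(P,float)); Rm=rot(c).T
    return cv2.projectPoints(P,cv2.Rodrigues(Rm)[0],-Rm@np.array(c['eye']),K(c),np.array(c['dist'],float))[0][:,0]
def snap(name,f=None,crop=None,s=1.5):
    c=camera(name); im=c['img'][:,:,::-1].copy()
    import pickle; pickle.dump(c,open(f'{name}.pkl','wb'))
    if f:
        if crop: x0,y0,x1,y1=crop; im=im[y0:y1,x0:x1]
        cv2.imwrite('pics/'+f,cv2.resize(im,None,fx=s,fy=s,interpolation=cv2.INTER_CUBIC))
    return c
def last(name):
    import pickle; return pickle.load(open(f'{name}.pkl','rb'))
E
python3 - <<'E'
from h import *
for n in('top','side'):
    c=snap(n,n+'0.png'); print(n,c['eye'],c['orientation'],c['fx'])
o=robot.get_obs(); print(o)
E
```

```text
top [ 0.20008609 -0.0249087   1.60139043] [ 0.06659854 -0.69669581  0.71213278 -0.05519496] 473.96463326725774
side [0.14350422 0.98774874 0.77621474] [ 0.06220588 -0.1398182   0.86770184 -0.47294273] 356.0594821919242
{'clock': 0.1, 'joints': array([ 1.08997989e+00,  2.76521529e-01,  1.50601929e+00,  2.64985388e-05,
        1.36072358e+00, -1.20988441e-01]), 'joint_velocities': array([-0.00029424,  0.00115588, -0.00351739,  0.00011944,  0.00146481,
       -0.00027635]), 'tau': array([ 2.38007175e-03, -4.17699194e+01, -2.46406496e+01, -2.85593760e-04,
        5.76134044e-03,  2.00761298e-05]), 'ee_pos': array([0.20222904, 0.53774606, 0.23052698]), 'tool_rot': array([-2.60111247e-04,  1.78947624e-01,  9.83858246e-01, -7.94476194e-04]), 'wrist_force': array([ 0.32297065, -0.97157652, -1.20449385]), 'ft_torque': array([-0.04455126,  0.00345131, -0.02503825]), 'grip_force': 0.0, 'finger_gap': 0.9994356560507527}
```

View pics/top0.png

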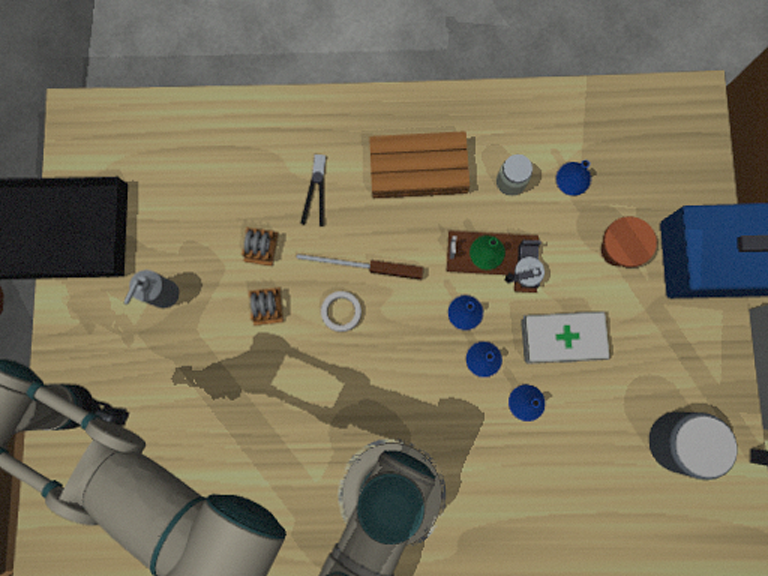

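View pics/side0.png

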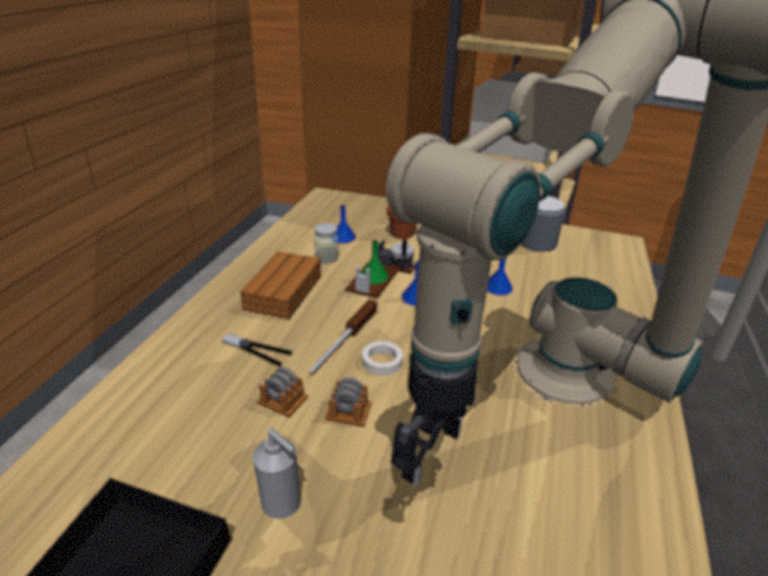

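Run:
```python
from h import *
c=last('top'); im=c['img'][:,:,::-1]
cv2.imwrite('pics/cr1.png',cv2.resize(im[142:207,290:377],None,fx=9,fy=9,interpolation=cv2.INTER_CUBIC))
cv2.imwrite('pics/cr2.png',cv2.resize(im[145:223,155:288],None,fx=6,fy=6,interpolation=cv2.INTER_CUBIC))
```

```text
(no output)
```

View pics/cr1.png

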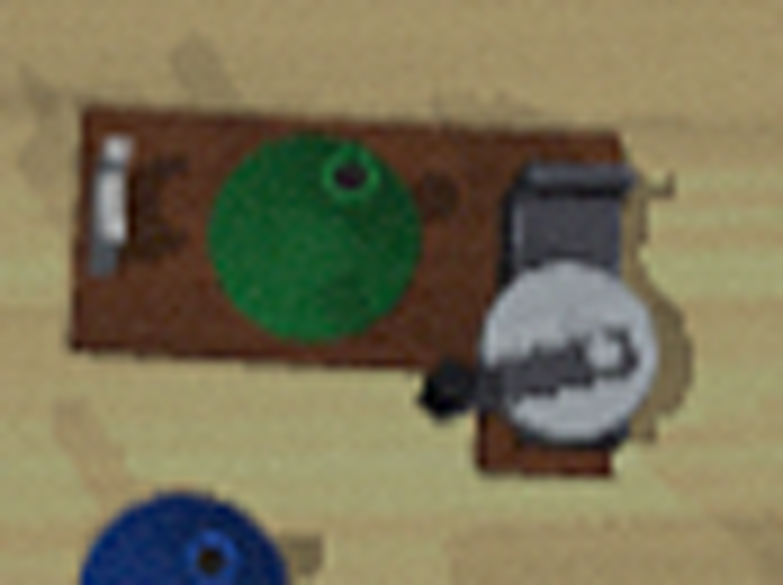

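View pics/cr2.png

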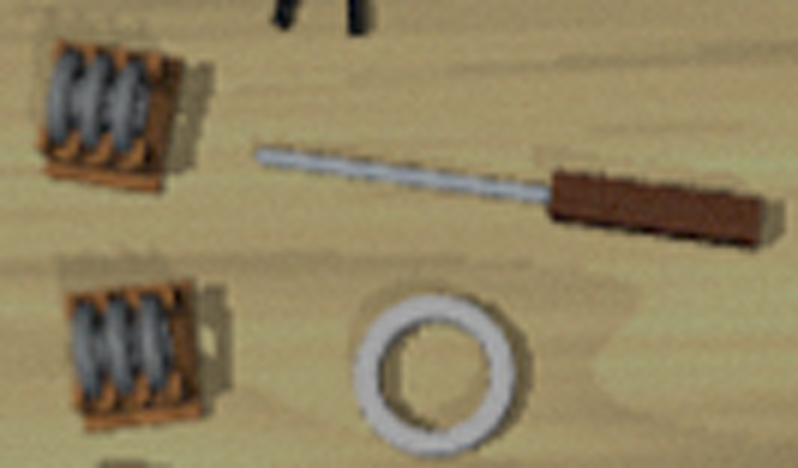

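```bash
cat >> h.py <<'E'
from scipy.optimize import least_squares
def fit(c,loc,pix,x0):
    loc=np.array(loc,float); pix=np.array(pix,float)
    def W(p): 
        s,k=np.sin(p[2]),np.cos(p[2]); 
        return np.c_[p[0]+k*loc[:,0]-s*loc[:,1],p[1]+s*loc[:,0]+k*loc[:,1],loc[:,2]]
    r=least_squares(lambda p:(px(c,W(p))-pix).ravel(),x0); return r.x,np.abs(r.fun).max()
E
python3 - <<'E'
from h import *
c=last('top')
A=lambda u,v:(290+(u+.5)/9-.5,142+(v+.5)/9-.5)
B=lambda u,v:(155+(u+.5)/6-.5,145+(v+.5)/6-.5)
p,e=fit(c,[(.16,-.048,.008),(-.045,-.048,.008),(.16,.048,.008),(-.027,.052,.078)],[A(82,105),A(617,130),A(70,350),A(608,352)],[.5,-.15,1.57])
print('cradle',p,e)
peg=at(c,A(447,388),.118); piv=at(c,A(608,352),.078); d=peg-piv
print('peg',peg,'pivot',piv,np.hypot(*d[:2]),'cam?',np.pi/2-(p[2]-np.arctan2(d[1],d[0])) if 0 else (p[2]+np.pi/2-np.arctan2(d[1],d[0])))
print('funnel mouth',at(c,A(315,237),.008),'stem',at(c,A(350,173),.118))
print('crate',[at(c,(u/1.5,v/1.5),.06) for u,v in((370,137),(466,131),(469,191),(373,197))])
tip=at(c,B(257,155),.017);fr=at(c,B(550,193),.017)
q=[at(c,B(*k),.034) for k in((555,172),(763,198),(757,247),(550,220))]
print('tip',tip,'front',fr,np.linalg.norm(tip-fr),'handle',q, 'yaw',np.arctan2(*(tip-fr)[1::-1]))
m=np.mean(q,0);print(m,np.linalg.norm(q[0]-q[1]))
print('ring tops b',[at(c,B(*k),.062) for k in((66,100),(97,103),(130,108))])
print('ring tops a',[at(c,B(*k),.062) for k in((87,350),(119,347),(154,345))])
E
```

```text
cradle [ 0.52274387 -0.29906831  1.4999331 ] 0.5050391995677046
peg [ 0.45033141 -0.25933707  0.118     ] pivot [ 0.46889089 -0.3239406   0.078     ] 0.06721658579296044 cam? 1.2201839684173685
funnel mouth [ 0.52822627 -0.22975729  0.008     ] stem [ 0.52841267 -0.22896656  0.118     ]
crate [array([0.79021968, 0.0303235 , 0.06      ]), array([ 0.79827305, -0.18783061,  0.06      ]), array([ 0.65741031, -0.1893078 ,  0.06      ]), array([0.64918202, 0.02593559, 0.06      ])]
tip [0.52802091 0.20472217 0.017     ] front [0.50207585 0.03830748 0.017     ] 0.16842505034514546 handle [array([0.51077688, 0.03462569, 0.034     ]), array([ 0.49314456, -0.08170173,  0.034     ]), array([ 0.46538868, -0.07755218,  0.034     ]), array([0.48344107, 0.03787626, 0.034     ])] yaw 1.4161353426049665
[ 0.4881878  -0.02168799  0.034     ] 0.11765613965445211
ring tops b [array([0.55231187, 0.3041306 , 0.062     ]), array([0.5502102, 0.2869395, 0.062    ]), array([0.54694705, 0.26863038, 0.062     ])]
ring tops a [array([0.41217721, 0.29084331, 0.062     ]), array([0.41341622, 0.27339775, 0.062     ]), array([0.41406676, 0.25429597, 0.062     ])]
```

carry_out:
  commands:
    - {"x": 12, "y": -40, "z": 3, "yaw": -1.15}
    - {"x": 12, "y": -40, "z": 3, "yaw": -1.15}
    - {"x": 12, "y": -40, "z": 3, "yaw": -1.15}
    - {"x": 12, "y": -40, "z": 3, "yaw": -1.15}
    - {"x": 12, "y": -40, "z": 3, "yaw": -1.15}
    - {"x": 12, "y": -40, "z": 3, "yaw": -1.15}
    - {"x": 12, "y": -40, "z": 3, "yaw": -1.15}
    - {"x": 12, "y": -40, "z": 3, "yaw": -1.15}
    - {"x": 12, "y": -40, "z": 3, "yaw": -1.15}
    - {"x": 12, "y": -40, "z": 3, "yaw": -1.15}
  hand: 0.5

```text
clock: 1.1
ee_pos: [0.323, 0.136, 0.2614]
tool_rot: [0.0, 0.687, 0.727, -0.0]
wrist_force: [0.3, 0.6, 0.3]
finger_gap: 0.499
grip_force: 0.0
```

carry_out:
  commands:
    - {"x": 12.9, "y": -39.8, "z": 0}
    - {"x": 12.9, "y": -39.8, "z": 0}
    - {"x": 12.9, "y": -39.8, "z": 0}
    - {"x": 12.9, "y": -39.8, "z": 0}
    - {"x": 12.9, "y": -39.8, "z": 0}
    - {"x": 12.9, "y": -39.8, "z": 0}
    - {"x": 12.9, "y": -39.8, "z": 0}
    - {"x": 12.9, "y": -39.8, "z": 0}
    - {"x": 12.9, "y": -39.8, "z": 0}
    - {"x": 12.9, "y": -39.8, "z": -8}

```text
invalid input
```

carry_out:
  commands:
    - {"z": -5}
    - {"z": -9.3}
    - {"z": -9.3}
    - {"z": -9.3}
    - {"z": -9.3}

```text
invalid input
```

carry_out:
  commands:
    - {"z": 0}
    - {"z": 0}
    - {"z": 0}
    - {"z": 0}
    - {"z": 0}
  hand: 0.1
  squeeze: 20

```text
invalid input
```

carry_out:
  commands:
    - {"x": 12.9, "y": -39.8, "z": 0}
    - {"x": 12.9, "y": -39.8, "z": 0}
    - {"x": 12.9, "y": -39.8, "z": 0}
    - {"x": 12.9, "y": -39.8, "z": 0}
    - {"x": 12.9, "y": -39.8, "z": 0}
    - {"x": 12.9, "y": -39.8, "z": 0}
    - {"x": 12.9, "y": -39.8, "z": 0}
    - {"x": 12.9, "y": -39.8, "z": 0}
    - {"x": 12.9, "y": -39.8, "z": 0}
    - {"x": 12.9, "y": -39.8, "z": -5}

```text
invalid input
```

carry_out:
  commands:
    - {"x": 12.9, "y": -39.8, "z": 0, "yaw": 0}
    - {"x": 12.9, "y": -39.8, "z": 0, "yaw": 0}
    - {"x": 12.9, "y": -39.8, "z": 0, "yaw": 0}
    - {"x": 12.9, "y": -39.8, "z": 0, "yaw": 0}
    - {"x": 12.9, "y": -39.8, "z": 0, "yaw": 0}
    - {"x": 12.9, "y": -39.8, "z": 0, "yaw": 0}
    - {"x": 12.9, "y": -39.8, "z": 0, "yaw": 0}
    - {"x": 12.9, "y": -39.8, "z": 0, "yaw": 0}
    - {"x": 12.9, "y": -39.8, "z": 0, "yaw": 0}
    - {"x": 12.9, "y": -39.8, "z": -5, "yaw": 0}

```text
clock: 2.1
ee_pos: [0.4573, -0.2647, 0.2156]
tool_rot: [0.008, 0.686, 0.728, 0.001]
wrist_force: [0.4, -0.6, 0.1]
finger_gap: 0.5
grip_force: 0.0
```

carry_out:
  commands:
    - {"x": 0, "y": 0, "z": -4, "yaw": 0}
    - {"x": 0, "y": 0, "z": -8, "yaw": 0}
    - {"x": 0, "y": 0, "z": -8, "yaw": 0}

```text
clock: 2.4
ee_pos: [0.4481, -0.2553, 0.1262]
tool_rot: [-0.007, 0.685, 0.729, -0.0]
wrist_force: [-0.3, -0.3, -0.6]
finger_gap: 0.499
grip_force: 0.0
```

Run:
```python
from h import *
print(robot.get_obs()['ee_pos'])
c=snap('side','s1.png',(200,120,330,220),6)
```

```text
[ 0.44813409 -0.25531611  0.12616142]
```

View pics/s1.png

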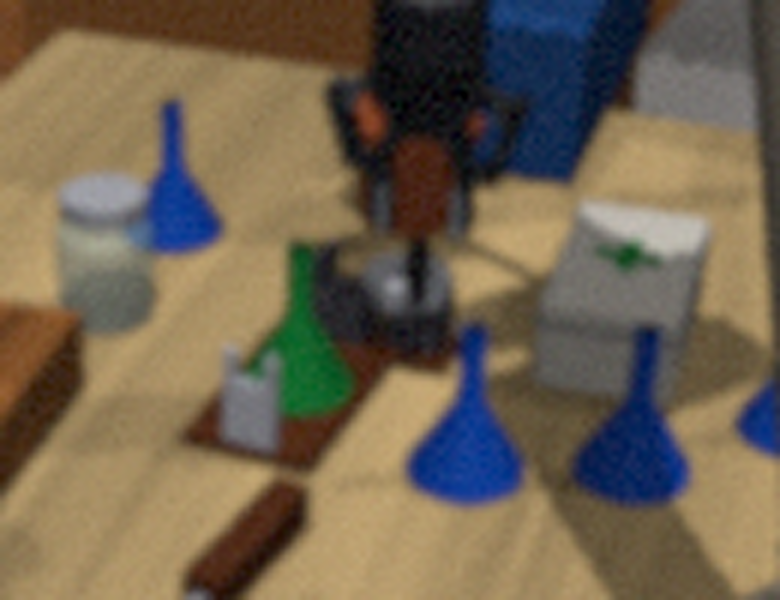

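The crop shows the black peg (417,250) midway below the two finger tips; the only green funnel is at (300,350), the others are blue. Descending on the peg.

carry_out:
  commands:
    - {"x": 0, "y": 0, "z": -2, "yaw": 0}
    - {"x": 0, "y": 0, "z": -4.3, "yaw": 0}
    - {"x": 0, "y": 0, "z": -4.3, "yaw": 0}
    - {"x": 0, "y": 0, "z": -4.3, "yaw": 0}

```text
clock: 2.85
ee_pos: [0.4529, -0.2601, 0.0903]
tool_rot: [0.001, 0.685, 0.729, 0.0]
wrist_force: [-0.2, -0.6, 0.3]
finger_gap: 0.501
grip_force: 0.0
```

carry_out:
  commands:
    - {"x": 0, "y": 0, "z": 0, "yaw": 0}
    - {"x": 0, "y": 0, "z": 0, "yaw": 0}
    - {"x": 0, "y": 0, "z": 0, "yaw": 0}
    - {"x": 0, "y": 0, "z": 0, "yaw": 0}
    - {"x": 0, "y": 0, "z": 0, "yaw": 0}
  hand: 0.1
  squeeze: 20

```text
clock: 3.35
ee_pos: [0.4523, -0.2603, 0.0901]
tool_rot: [0.001, 0.685, 0.728, 0.0]
wrist_force: [-0.4, 0.7, 7.5]
finger_gap: 0.18
grip_force: 21.9
```

carry_out:
  commands:
    - {"x": -0.7, "y": -0.25, "z": 0, "yaw": 0}
    - {"x": -1.4, "y": -0.6, "z": 0, "yaw": 0}
    - {"x": -2.1, "y": -1.0, "z": 0, "yaw": 0}
    - {"x": -2.7, "y": -1.55, "z": 0, "yaw": 0}
    - {"x": -3.2, "y": -2.1, "z": 0, "yaw": 0}
    - {"x": -3.65, "y": -2.8, "z": 0, "yaw": 0}
    - {"x": -4.0, "y": -3.5, "z": 0, "yaw": 0}
    - {"x": -4.25, "y": -4.3, "z": 0, "yaw": 0}
    - {"x": -4.4, "y": -5.0, "z": 0, "yaw": 0}
    - {"x": -4.45, "y": -5.7, "z": 0, "yaw": 0}

```text
clock: 4.35
ee_pos: [0.4059, -0.3159, 0.0898]
tool_rot: [-0.001, 0.685, 0.728, 0.0]
wrist_force: [-3.7, 5.9, 11.8]
finger_gap: 0.181
grip_force: 22.5
```

carry_out:
  commands:
    - {"x": 0, "y": 0, "z": 0, "yaw": 0}
    - {"x": 0, "y": 0, "z": 0, "yaw": 0}

```text
clock: 4.55
ee_pos: [0.4057, -0.3172, 0.0898]
tool_rot: [-0.0, 0.685, 0.729, -0.001]
wrist_force: [-4.2, 1.2, 10.5]
finger_gap: 0.18
grip_force: 22.4
```

carry_out:
  commands:
    - {"x": 0, "y": 0, "z": 0, "yaw": 0}
    - {"x": 0, "y": 0, "z": 0, "yaw": 0}
    - {"x": 0, "y": 0, "z": 4, "yaw": 0}
    - {"x": 0, "y": 0, "z": 9, "yaw": 0}
    - {"x": 0, "y": 0, "z": 9, "yaw": 0}
  hand: 0.5

```text
clock: 5.05
ee_pos: [0.4102, -0.3201, 0.1845]
tool_rot: [0.007, 0.685, 0.728, -0.0]
wrist_force: [0.4, -0.3, 0.5]
finger_gap: 0.501
grip_force: 0.0
```

```bash
cat >> h.py <<'E'
def green(c):
    h=cv2.cvtColor(c['img'],cv2.COLOR_RGB2HSV); m=cv2.inRange(h,(45,100,20),(85,255,255))
    n,l,s,ct=cv2.connectedComponentsWithStats(m); i=1+np.argmax(s[1:,4]); return s[i],ct[i]
E
python3 - <<'E'
from h import *
c0=last('top'); print(green(c0))
c=snap('top','t1.png',(280,130,380,205),8); print(green(c)); print(robot.get_obs()['ee_pos'])
E
```

```text
(array([313, 157,  24,  23, 413], dtype=int32), array([324.40435835, 168.15496368]))
(array([313, 157,  24,  23, 417], dtype=int32), array([324.35491607, 168.11990408]))
[ 0.40879096 -0.31868016  0.1815737 ]
```

View pics/t1.png

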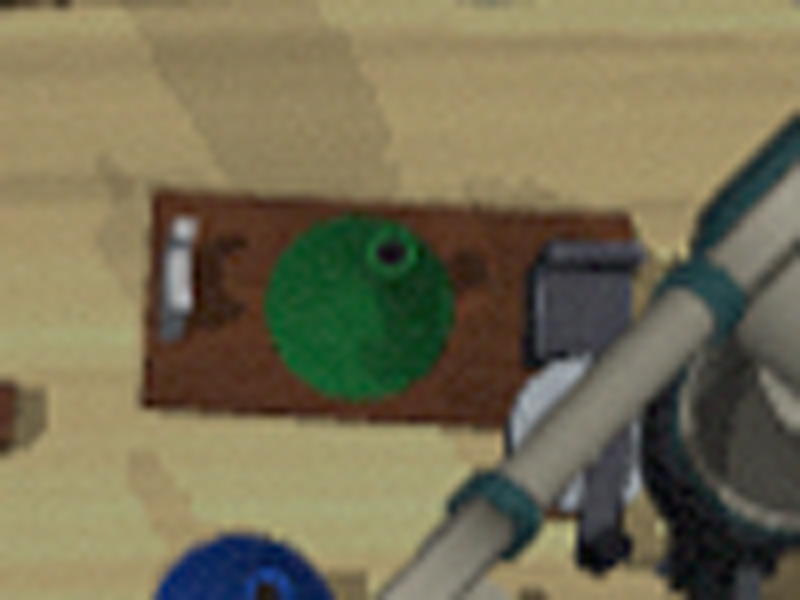

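carry_out:
  commands:
    - {"x": 4, "y": 3, "z": 0, "yaw": 0}
    - {"x": 8, "y": 6, "z": 0, "yaw": 0}
    - {"x": 12, "y": 9, "z": 0, "yaw": 0}
    - {"x": 12, "y": 9, "z": 0, "yaw": 0}
    - {"x": 12, "y": 9, "z": 0, "yaw": 0}
    - {"x": 12, "y": 9, "z": -4, "yaw": 0}
    - {"x": 12, "y": 9, "z": -8, "yaw": 0}
    - {"x": 12, "y": 9, "z": -10, "yaw": 0}
    - {"x": 12, "y": 9, "z": -10, "yaw": 0}
    - {"x": 12, "y": 9, "z": -10, "yaw": 0}

```text
clock: 6.1
ee_pos: [0.526, -0.2276, 0.0782]
tool_rot: [-0.0, 0.686, 0.728, -0.0]
wrist_force: [0.1, 0.4, 0.3]
finger_gap: 0.503
grip_force: 0.0
```

carry_out:
  commands:
    - {"x": 0, "y": 0, "z": 0, "yaw": 0}
    - {"x": 0, "y": 0, "z": 0, "yaw": 0}
    - {"x": 0, "y": 0, "z": 0, "yaw": 0}
    - {"x": 0, "y": 0, "z": 0, "yaw": 0}
    - {"x": 0, "y": 0, "z": 0, "yaw": 0}
  hand: 0.1
  squeeze: 25

```text
clock: 6.6
ee_pos: [0.5273, -0.2269, 0.0791]
tool_rot: [0.001, 0.685, 0.728, 0.0]
wrist_force: [-0.4, -0.1, 2.8]
finger_gap: 0.204
grip_force: 27.0
```

carry_out:
  commands:
    - {"x": 0, "y": 0, "z": 4.5, "yaw": 0}
    - {"x": 0, "y": 0, "z": 9, "yaw": 0}
    - {"x": 3, "y": 3, "z": 9, "yaw": 0}
    - {"x": 6, "y": 6, "z": 9, "yaw": 0}
    - {"x": 10, "y": 9, "z": 9, "yaw": 0}
    - {"x": 14, "y": 12, "z": 9, "yaw": 0}
    - {"x": 17, "y": 14, "z": 9, "yaw": 0}
    - {"x": 19, "y": 14.8, "z": 9, "yaw": 0}
    - {"x": 19, "y": 14.8, "z": 9, "yaw": 0}
    - {"x": 19, "y": 14.8, "z": 9, "yaw": 0}

```text
clock: 7.6
ee_pos: [0.7164, -0.0785, 0.1675]
tool_rot: [-0.001, 0.685, 0.729, -0.001]
wrist_force: [-0.5, 0.3, -0.2]
finger_gap: 0.199
grip_force: 26.6
```

carry_out:
  commands:
    - {"x": 0, "y": 0, "z": -1.5, "yaw": 0}
    - {"x": 0, "y": 0, "z": -2.5, "yaw": 0}
    - {"x": 0, "y": 0, "z": -3.2, "yaw": 0}
    - {"x": 0, "y": 0, "z": -3.5, "yaw": 0}
    - {"x": 0, "y": 0, "z": -3.5, "yaw": 0}
    - {"x": 0, "y": 0, "z": -3.5, "yaw": 0}

```text
clock: 8.2
ee_pos: [0.7171, -0.079, 0.1338]
tool_rot: [0.0, 0.685, 0.728, 0.0]
wrist_force: [1.1, -0.9, -0.3]
finger_gap: 0.2
grip_force: 26.7
```

carry_out:
  commands:
    - {"x": 0, "y": 0, "z": -0.15, "yaw": 0}
    - {"x": 0, "y": 0, "z": -0.3, "yaw": 0}
    - {"x": 0, "y": 0, "z": -0.3, "yaw": 0}

```text
clock: 8.5
ee_pos: [0.7173, -0.0788, 0.1311]
tool_rot: [0.001, 0.685, 0.728, 0.0]
wrist_force: [-0.7, 0.3, 2.6]
finger_gap: 0.206
grip_force: 26.8
```

carry_out:
  commands:
    - {"x": 0, "y": 0, "z": 0, "yaw": 0}
    - {"x": 0, "y": 0, "z": 0, "yaw": 0}
    - {"x": 0, "y": 0, "z": 0, "yaw": 0}
    - {"x": 0, "y": 0, "z": 3, "yaw": 0}
    - {"x": 0, "y": 0, "z": 7, "yaw": 0}
    - {"x": -5, "y": 0, "z": 10, "yaw": 0}
    - {"x": -10, "y": 0, "z": 10, "yaw": 0}
    - {"x": -15, "y": 0, "z": 10, "yaw": 0}
    - {"x": -20, "y": 0, "z": 10, "yaw": 0}
    - {"x": -25, "y": -5, "z": 10, "yaw": 0}
  hand: 0.5

```text
clock: 9.5
ee_pos: [0.4832, -0.1088, 0.2305]
tool_rot: [-0.001, 0.684, 0.73, 0.0]
wrist_force: [1.1, -1.0, 0.4]
finger_gap: 0.498
grip_force: 0.0
```

Run:
```python
from h import *
c=camera('top'); im=c['img'][:,:,::-1]; g=cv2.resize
snap('top','t2.png')
a=g(im[145:223,155:288],None,fx=6,fy=6,interpolation=cv2.INTER_CUBIC)
cv2.imwrite('pics/t2c.png',a); print(robot.get_obs()['ee_pos'],green(c))
```

```text
[ 0.48165986 -0.11344511  0.23080016] (array([268,  97,  23,  24, 273], dtype=int32), array([277.16483516, 107.66666667]))
```

View pics/t2.png

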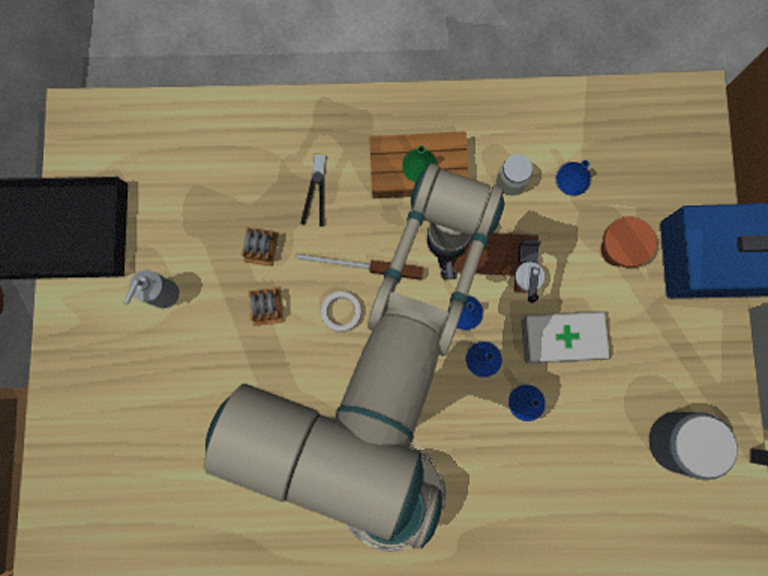

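carry_out:
  commands:
    - {"x": 1, "y": 4, "z": 0, "yaw": -0.1}
    - {"x": 2.1, "y": 8, "z": -4, "yaw": -0.214}
    - {"x": 2.1, "y": 9.7, "z": -8, "yaw": -0.214}
    - {"x": 2.1, "y": 9.7, "z": -12, "yaw": -0.214}
    - {"x": 2.1, "y": 9.7, "z": -15, "yaw": -0.214}
    - {"x": 2.1, "y": 9.7, "z": -15, "yaw": -0.214}
    - {"x": 2.1, "y": 9.7, "z": -15, "yaw": -0.214}
    - {"x": 2.1, "y": 9.7, "z": -15, "yaw": -0.214}
  hand: 0.75

```text
clock: 10.4
ee_pos: [0.5096, -0.015, 0.0821]
tool_rot: [0.002, 0.759, 0.651, 0.001]
wrist_force: [-0.1, 0.1, -0.7]
finger_gap: 0.745
grip_force: 0.0
```

Run:
```python
from h import *
c=snap('side','s2.png',(150,180,290,290),5.5); print(robot.get_obs()['ee_pos'])
L=lambda p:(p[0]-150, p[1]-180)
print(px(c,[(.526,.205,.017),(.5,.038,.017)])-[150,180])
```

```text
[ 0.50950694 -0.01509425  0.08224959]
[[56.97697269 67.45095103]
 [82.68990635 39.56329956]]
```

View pics/s2.png

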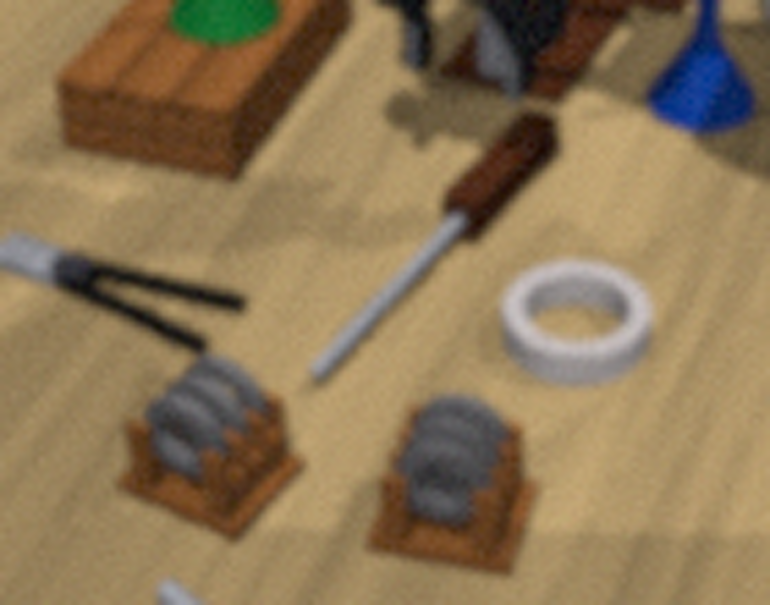

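carry_out:
  commands:
    - {"x": -2.05, "y": -1.6, "z": 0, "yaw": 0}
    - {"x": -2.05, "y": -1.6, "z": 0, "yaw": 0}
    - {"x": -2.05, "y": -1.6, "z": 0, "yaw": 0}
    - {"x": -2.05, "y": -1.6, "z": -3, "yaw": 0}
    - {"x": -2.05, "y": -1.6, "z": -6, "yaw": 0}
    - {"x": -2.05, "y": -1.6, "z": -7.5, "yaw": 0}
    - {"x": -2.05, "y": -1.6, "z": -7.6, "yaw": 0}
    - {"x": -2.05, "y": -1.6, "z": -7.6, "yaw": 0}

```text
clock: 11.25
ee_pos: [0.4882, -0.0307, 0.0048]
tool_rot: [0.001, 0.759, 0.651, 0.0]
wrist_force: [0.4, -0.8, 0.1]
finger_gap: 0.752
grip_force: 0.0
```

carry_out:
  commands:
    - {"x": 0, "y": 0, "z": 0, "yaw": 0}
    - {"x": 0, "y": 0, "z": 0, "yaw": 0}
    - {"x": 0, "y": 0, "z": 0, "yaw": 0}
    - {"x": 0, "y": 0, "z": 0, "yaw": 0}
    - {"x": 0, "y": 0, "z": 0, "yaw": 0}
    - {"x": 0, "y": 0, "z": 0, "yaw": 0}
  hand: 0.1
  squeeze: 80

```text
clock: 11.85
ee_pos: [0.488, -0.0308, 0.0055]
tool_rot: [0.001, 0.759, 0.651, 0.001]
wrist_force: [-0.0, 0.7, 6.2]
finger_gap: 0.292
grip_force: 79.2
```

```bash
cat > ov.py <<'E'
from h import *
def ringpts(cx,cy,yaw,off):
    t=np.linspace(0,2*np.pi,60); k,s=np.cos(yaw),np.sin(yaw)
    return np.c_[cx+k*off-s*.026*np.cos(t),cy+s*off+k*.026*np.cos(t),.049+.026*np.sin(t)]
def basepts(cx,cy,yaw):
    k,s=np.cos(yaw),np.sin(yaw); l=np.array([(a*.033,b*.04) for a,b in((1,1),(1,-1),(-1,-1),(-1,1),(1,1))])
    return np.c_[cx+k*l[:,0]-s*l[:,1],cy+s*l[:,0]+k*l[:,1],0*l[:,0]]
def overlay(f,racks,crops,draw=True):
    out=np.zeros((600,800,3),np.uint8); x=0
    for n,(x0,y0,x1,y1),s in crops:
        c=last(n); im=cv2.resize(c['img'][y0:y1,x0:x1,::-1],None,fx=s,fy=s,interpolation=cv2.INTER_CUBIC)
        for r in racks:
            for P in [basepts(*r)]+[ringpts(*r,o) for o in(-.023,.023)]:
                q=((px(c,P)-[x0,y0]+.5)*s-.5).astype(int)
                cv2.polylines(im,[q.reshape(-1,1,2)],False,(0,255,255),1)
        out[:im.shape[0],x:x+im.shape[1]]=im[:600,:800-x]; x+=im.shape[1]
    cv2.imwrite('pics/'+f,out)
E
python3 - <<'E'
from ov import *
overlay('ov1.png',[(.5525,.2868,1.42),(.4145,.273,1.62)],[('top',(155,145,205,222),7),('side',(165,235,255,290),5)])
E
```

```text
(no output)
```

View pics/ov1.png

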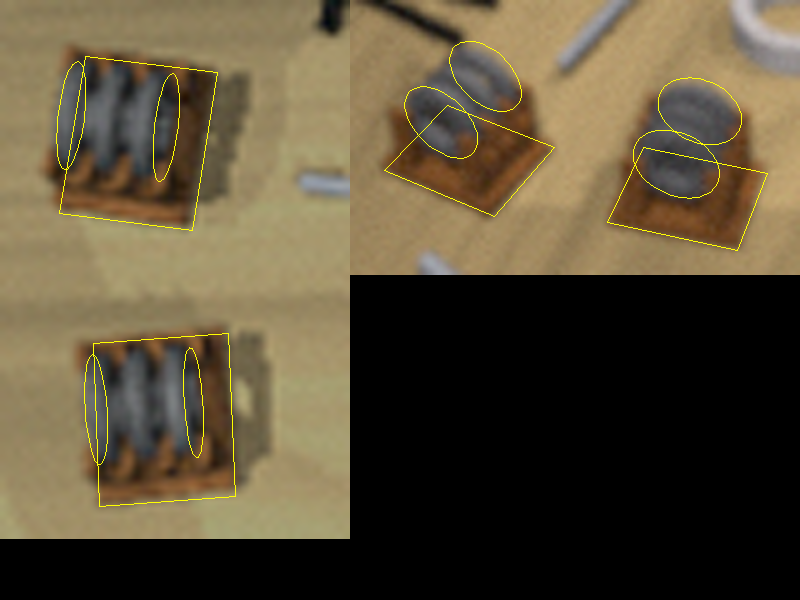

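carry_out:
  commands:
    - {"x": 0, "y": 0, "z": 2, "yaw": 0}
    - {"x": 0, "y": 0, "z": 5, "yaw": 0}
    - {"x": 0, "y": 0, "z": 9, "yaw": 0}
    - {"x": -2, "y": -0.3, "z": 10, "yaw": 0.07}
    - {"x": -4, "y": -0.6, "z": 10, "yaw": 0.14}
    - {"x": -5.7, "y": -0.8, "z": 10, "yaw": 0.202}
    - {"x": -5.7, "y": -0.8, "z": 10, "yaw": 0.202}
    - {"x": -5.7, "y": -0.8, "z": 10, "yaw": 0.202}
    - {"x": -5.7, "y": -0.8, "z": 10, "yaw": 0.202}

```text
clock: 12.75
ee_pos: [0.4315, -0.0389, 0.1046]
tool_rot: [0.001, 0.69, 0.724, 0.001]
wrist_force: [0.2, -1.3, -1.7]
finger_gap: 0.289
grip_force: 78.8
```

carry_out:
  commands:
    - {"x": 0, "y": 0, "z": -2.5, "yaw": 0}
    - {"x": 0, "y": 0, "z": -5, "yaw": 0}
    - {"x": 0, "y": 0, "z": -6.5, "yaw": 0}
    - {"x": 0, "y": 0, "z": -6.5, "yaw": 0}
    - {"x": 0, "y": 0, "z": -6.5, "yaw": 0}

```text
clock: 13.25
ee_pos: [0.431, -0.0387, 0.0393]
tool_rot: [0.0, 0.69, 0.724, 0.0]
wrist_force: [-0.4, -1.2, -0.7]
finger_gap: 0.295
grip_force: 78.8
```

Run:
```python
from h import *
from ov import overlay
cs=snap('side'); ct=snap('top'); p=robot.get_obs()['ee_pos']; print(p)
u=np.array([-.0492,.9988]); L=[(*(p[:2]+u*d),p[2]+.0115) for d in(.072,.242)]
print('expected front,tip: side',(px(cs,L)-[165,195])*4,'top',(px(ct,L)-[155,145])*5)
overlay('ov2.png',[(.5535,.2868,1.42),(.4155,.273,1.62)],[('top',(155,145,235,225),5),('side',(165,195,265,295),4)])
```

```text
[ 0.43140201 -0.03890153  0.04003946]
expected front,tip: side [[350.90096315  79.62081018]
 [294.52288192 204.49307708]] top [[463.80802932 259.1203224 ]
 [207.13924664 277.56588134]]
```

View pics/ov2.png

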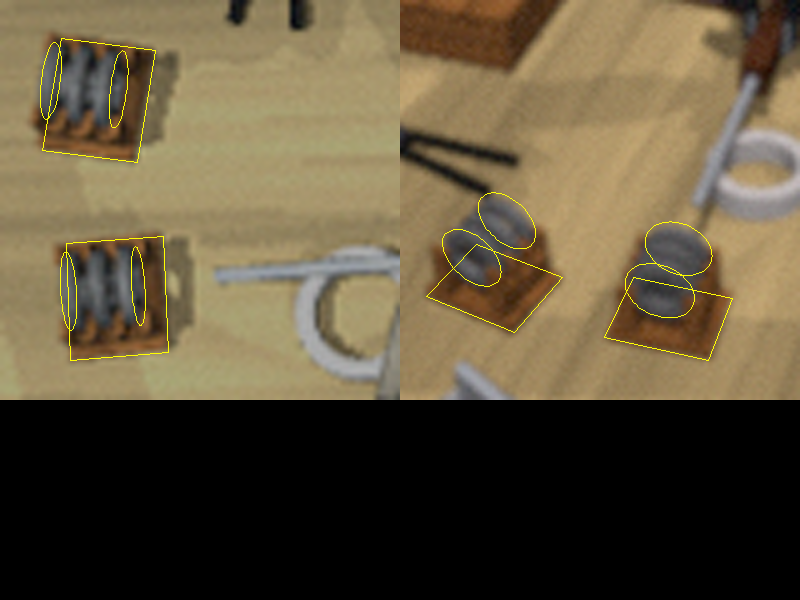

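carry_out:
  commands:
    - {"x": -0.2, "y": 2, "z": 0, "yaw": 0}
    - {"x": -0.3, "y": 4, "z": 0, "yaw": 0}
    - {"x": -0.4, "y": 6, "z": 0, "yaw": 0}
    - {"x": -0.5, "y": 8, "z": 0, "yaw": 0}
    - {"x": -0.6, "y": 10, "z": 0, "yaw": 0}
    - {"x": -0.7, "y": 12, "z": 0, "yaw": 0}
    - {"x": -0.8, "y": 14, "z": 0, "yaw": 0}
    - {"x": -0.9, "y": 16, "z": 0, "yaw": 0}
    - {"x": -1.0, "y": 18, "z": 0, "yaw": 0}
    - {"x": -1.1, "y": 20, "z": 0, "yaw": 0}

```text
clock: 14.35
ee_pos: [0.42, 0.1624, 0.0405]
tool_rot: [0.001, 0.69, 0.724, 0.001]
wrist_force: [0.2, -0.1, -1.2]
finger_gap: 0.29
grip_force: 78.8
```

carry_out:
  commands:
    - {"x": 0, "y": 0, "z": 0, "yaw": 0}
    - {"x": 0, "y": 0, "z": 0, "yaw": 0}
    - {"x": 0, "y": 0, "z": 0, "yaw": 0}

```text
clock: 14.65
ee_pos: [0.4193, 0.1608, 0.0397]
tool_rot: [0.0, 0.69, 0.724, 0.0]
wrist_force: [0.0, -0.0, -0.8]
finger_gap: 0.292
grip_force: 78.8
```

Run:
```python
from h import *
from ov import overlay
cs=snap('side'); ct=snap('top'); print(robot.get_obs()['ee_pos'])
overlay('ov3.png',[],[('top',(145,145,225,225),5),('side',(165,195,265,295),4)])
```

```text
[0.4191982  0.16061634 0.03949564]
```

View pics/ov3.png

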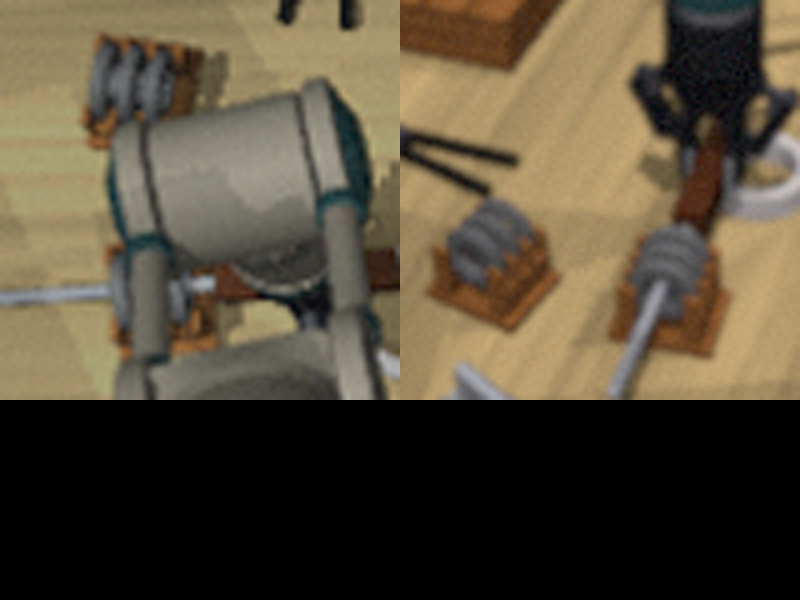

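carry_out:
  commands:
    - {"x": 0, "y": 0, "z": 0, "yaw": 0}
    - {"x": 0, "y": 0, "z": 0.5, "yaw": 0}
    - {"x": 0, "y": 0, "z": 1, "yaw": 0}
    - {"x": 0, "y": 0, "z": 1.5, "yaw": 0}
    - {"x": 0, "y": 0, "z": 2.5, "yaw": 0}
    - {"x": 0, "y": 0, "z": 3.5, "yaw": 0}
    - {"x": 0, "y": 0, "z": 4.5, "yaw": 0}
    - {"x": 0, "y": 0, "z": 6, "yaw": 0}
    - {"x": 0, "y": 0, "z": 7.5, "yaw": 0}
    - {"x": 0, "y": 0, "z": 7.5, "yaw": 0}
  squeeze: 110

```text
clock: 15.75
ee_pos: [0.4208, 0.1618, 0.1167]
tool_rot: [0.002, 0.69, 0.724, 0.002]
wrist_force: [1.4, -0.3, -0.8]
finger_gap: 0.284
grip_force: 110.1
```

carry_out:
  commands:
    - {"x": 0, "y": -1, "z": 0, "yaw": 0}
    - {"x": 0, "y": -3, "z": 0, "yaw": 0}
    - {"x": 0, "y": -5, "z": 0, "yaw": 0}
    - {"x": 0, "y": -7, "z": 0, "yaw": 0}
    - {"x": 1, "y": -9, "z": 0, "yaw": 0}
    - {"x": 2.5, "y": -11, "z": 0, "yaw": -0.04}
    - {"x": 4, "y": -13, "z": 0, "yaw": -0.08}
    - {"x": 5.5, "y": -15, "z": 0, "yaw": -0.12}
    - {"x": 7, "y": -16.5, "z": 0, "yaw": -0.16}
    - {"x": 8.9, "y": -17.3, "z": 0, "yaw": -0.2}

```text
clock: 16.75
ee_pos: [0.5076, -0.0133, 0.1135]
tool_rot: [-0.001, 0.76, 0.65, -0.001]
wrist_force: [-0.1, 0.5, -1.6]
finger_gap: 0.285
grip_force: 110.1
```

carry_out:
  commands:
    - {"x": 0, "y": 0, "z": 0, "yaw": 0}
    - {"x": 0, "y": 0, "z": 0, "yaw": 0}
    - {"x": 0, "y": 0, "z": 0, "yaw": 0}

```text
clock: 17.05
ee_pos: [0.5065, -0.0112, 0.1137]
tool_rot: [-0.001, 0.758, 0.652, -0.001]
wrist_force: [-1.1, 0.2, -0.9]
finger_gap: 0.286
grip_force: 110.1
```

Run:
```python
from h import *
from ov import overlay
cs=snap('side'); ct=snap('top'); p=robot.get_obs()['ee_pos']; print(p)
u=np.array([.1502,.9887]); L=[(*(p[:2]+u*d),p[2]+.0115) for d in(.068,.238)]
print('expected front,tip: side',(px(cs,L)-[165,195])*4,'top',(px(ct,L)-[155,135])*5)
overlay('ov4.png',[(.5535,.2868,1.42)],[('top',(155,135,235,215),5),('side',(165,195,265,295),4)])
```

```text
[ 0.50687372 -0.01108415  0.11409852]
expected front,tip: side [[243.19150146   2.48182156]
 [130.18288915 111.19108649]] top [[420.54759359 154.46697526]
 [156.95449862 121.45080119]]
```

View pics/ov4.png

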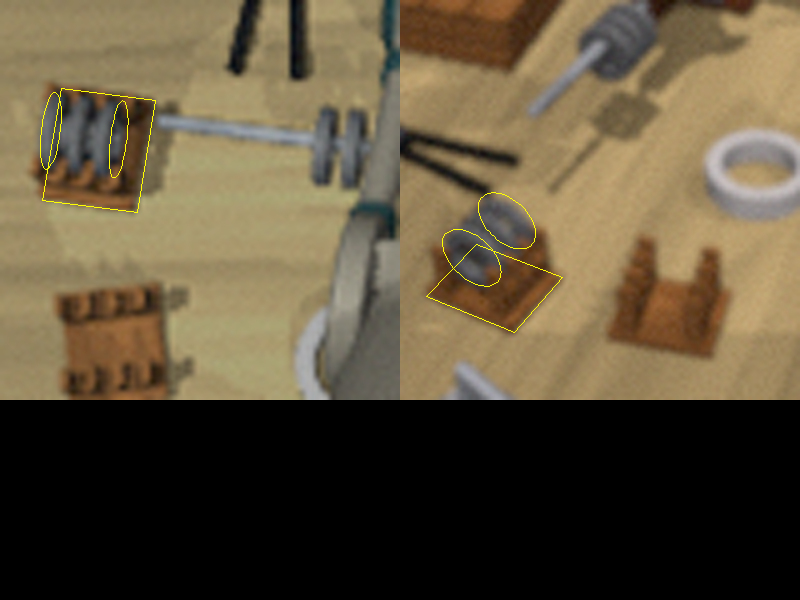

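carry_out:
  commands:
    - {"x": 0.1, "y": 0, "z": -2, "yaw": 0}
    - {"x": 0.2, "y": 0, "z": -4, "yaw": 0}
    - {"x": 0.2, "y": 0, "z": -6, "yaw": 0}
    - {"x": 0.2, "y": 0, "z": -7.4, "yaw": 0}
    - {"x": 0.2, "y": 0, "z": -7.4, "yaw": 0}
    - {"x": 0.2, "y": 0, "z": -7.4, "yaw": 0}
    - {"x": 0.2, "y": 0, "z": -7.4, "yaw": 0}

```text
clock: 17.85
ee_pos: [0.5107, -0.0116, 0.0413]
tool_rot: [0.001, 0.758, 0.652, 0.001]
wrist_force: [-0.4, -0.1, -1.7]
finger_gap: 0.283
grip_force: 110.1
```

carry_out:
  commands:
    - {"x": 0.15, "y": 1, "z": 0, "yaw": 0}
    - {"x": 0.37, "y": 2.4, "z": 0, "yaw": 0}
    - {"x": 0.58, "y": 3.8, "z": 0, "yaw": 0}
    - {"x": 0.79, "y": 5.2, "z": 0, "yaw": 0}
    - {"x": 1.0, "y": 6.6, "z": 0, "yaw": 0}
    - {"x": 1.22, "y": 8, "z": 0, "yaw": 0}
    - {"x": 1.43, "y": 9.4, "z": 0, "yaw": 0}
    - {"x": 1.64, "y": 10.8, "z": 0, "yaw": 0}
    - {"x": 1.8, "y": 11.8, "z": 0, "yaw": 0}
    - {"x": 1.9, "y": 12.4, "z": 0, "yaw": 0}

```text
clock: 18.85
ee_pos: [0.5292, 0.1134, 0.0403]
tool_rot: [0.0, 0.758, 0.652, 0.0]
wrist_force: [-0.5, 0.4, -1.2]
finger_gap: 0.279
grip_force: 110.1
```

carry_out:
  commands:
    - {"x": 0, "y": 0, "z": 0, "yaw": 0}
    - {"x": 0, "y": 0, "z": 0, "yaw": 0}

```text
clock: 19.05
ee_pos: [0.5289, 0.1121, 0.0402]
tool_rot: [0.0, 0.758, 0.652, -0.0]
wrist_force: [0.9, -0.1, -1.8]
finger_gap: 0.284
grip_force: 110.1
```

Run:
```python
from h import *
from ov import overlay
cs=snap('side'); ct=snap('top'); p=robot.get_obs()['ee_pos']; print(p)
overlay('ov5.png',[],[('top',(145,135,225,215),5),('side',(165,195,265,295),4)])
```

```text
[0.52894943 0.11180783 0.04030664]
```

View pics/ov5.png

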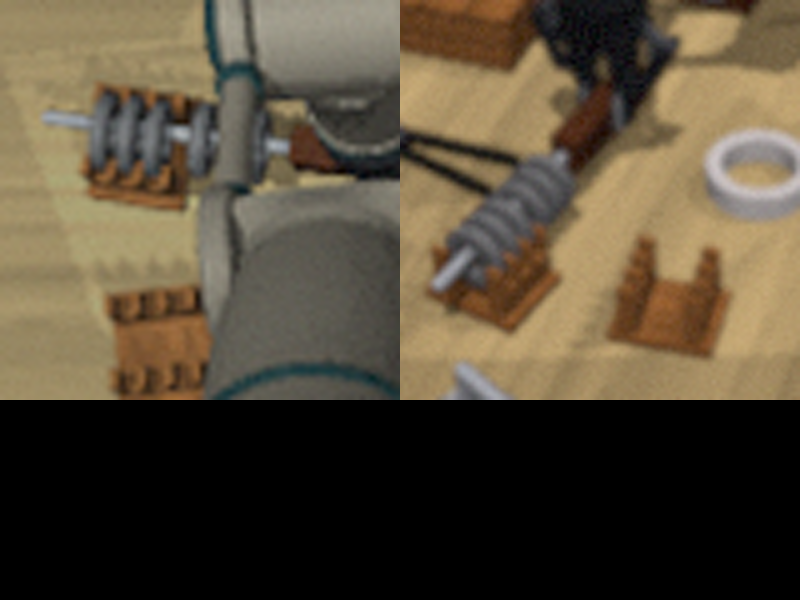

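carry_out:
  commands:
    - {"x": 0, "y": 0, "z": 0.5, "yaw": 0}
    - {"x": 0, "y": 0, "z": 1, "yaw": 0}
    - {"x": 0, "y": 0, "z": 1.5, "yaw": 0}
    - {"x": 0, "y": 0, "z": 2.5, "yaw": 0}
    - {"x": 0, "y": 0, "z": 4, "yaw": 0}
    - {"x": 0, "y": 0, "z": 5.5, "yaw": 0}
    - {"x": 0, "y": 0, "z": 7, "yaw": 0}
    - {"x": 0, "y": 0, "z": 8.5, "yaw": 0}
    - {"x": 0, "y": 0, "z": 9.5, "yaw": 0}
    - {"x": 0, "y": 0, "z": 10, "yaw": 0}

```text
clock: 20.15
ee_pos: [0.5296, 0.1124, 0.1418]
tool_rot: [0.001, 0.758, 0.652, 0.001]
wrist_force: [0.1, -0.4, -2.7]
finger_gap: 0.289
grip_force: 110.0
```

carry_out:
  commands:
    - {"x": 0, "y": 0, "z": 0, "yaw": 0}
    - {"x": 0, "y": 0, "z": 0, "yaw": 0}
    - {"x": 0, "y": 0, "z": 0, "yaw": 0}
    - {"x": 0, "y": -0.3, "z": 0, "yaw": 0}
    - {"x": 0, "y": -1, "z": 0, "yaw": 0}
    - {"x": 0, "y": -2, "z": 0, "yaw": 0}
    - {"x": 0, "y": -3.5, "z": 0, "yaw": 0}
    - {"x": 0, "y": -5, "z": 0, "yaw": 0}
    - {"x": 0, "y": -6.5, "z": 0, "yaw": 0}
    - {"x": -0.1, "y": -8, "z": 0, "yaw": 0}

```text
clock: 21.15
ee_pos: [0.5281, 0.0306, 0.1404]
tool_rot: [0.0, 0.759, 0.651, 0.0]
wrist_force: [0.5, -0.4, -1.5]
finger_gap: 0.29
grip_force: 110.0
```

carry_out:
  commands:
    - {"x": -0.1, "y": -2, "z": 0, "yaw": 0}
    - {"x": -0.2, "y": -4, "z": 0, "yaw": 0.01}
    - {"x": -0.3, "y": -6, "z": 0, "yaw": 0.015}
    - {"x": -0.4, "y": -8, "z": 0, "yaw": 0.02}
    - {"x": -0.5, "y": -10, "z": 0, "yaw": 0.025}
    - {"x": -0.6, "y": -12, "z": 0, "yaw": 0.03}
    - {"x": -0.7, "y": -14, "z": 0, "yaw": 0.035}
    - {"x": -0.8, "y": -16, "z": 0, "yaw": 0.04}
    - {"x": -0.9, "y": -18, "z": 0, "yaw": 0.045}
    - {"x": -1.0, "y": -20, "z": 0, "yaw": 0.053}

```text
clock: 22.15
ee_pos: [0.5177, -0.1695, 0.1404]
tool_rot: [0.0, 0.741, 0.671, 0.0]
wrist_force: [0.1, 0.3, -2.8]
finger_gap: 0.283
grip_force: 110.0
```

carry_out:
  commands:
    - {"x": -0.1, "y": -2, "z": 0, "yaw": 0}
    - {"x": -0.2, "y": -4, "z": 0, "yaw": 0}
    - {"x": -0.3, "y": -6, "z": 0, "yaw": 0}
    - {"x": -0.4, "y": -8, "z": 0, "yaw": 0}
    - {"x": -0.5, "y": -10, "z": 0, "yaw": 0}
    - {"x": -0.6, "y": -12, "z": 0, "yaw": 0}
    - {"x": -0.6, "y": -14, "z": 0, "yaw": 0}
    - {"x": -0.6, "y": -16, "z": 0, "yaw": 0}
    - {"x": -0.6, "y": -17.5, "z": 0, "yaw": 0}
    - {"x": -0.6, "y": -18.7, "z": 0, "yaw": 0}

```text
clock: 23.15
ee_pos: [0.5121, -0.3562, 0.1402]
tool_rot: [0.0, 0.741, 0.671, 0.0]
wrist_force: [-0.2, -0.1, -1.7]
finger_gap: 0.285
grip_force: 110.0
```

carry_out:
  commands:
    - {"x": 0, "y": -0.6, "z": 0, "yaw": 0}
    - {"x": 0, "y": -0.8, "z": 0, "yaw": 0}
    - {"x": 0, "y": -0.8, "z": 0, "yaw": 0}
    - {"x": 0, "y": -0.8, "z": 0, "yaw": 0}

```text
clock: 23.55
ee_pos: [0.5121, -0.3618, 0.1403]
tool_rot: [-0.0, 0.741, 0.672, 0.0]
wrist_force: [0.3, -0.2, -2.2]
finger_gap: 0.284
grip_force: 110.0
```

carry_out:
  commands:
    - {"x": 0, "y": -0.2, "z": -1, "yaw": 0}
    - {"x": 0, "y": -0.4, "z": -2.5, "yaw": 0}
    - {"x": 0, "y": -0.4, "z": -4, "yaw": 0}
    - {"x": 0, "y": -0.4, "z": -5, "yaw": 0}
    - {"x": 0, "y": -0.4, "z": -5.5, "yaw": 0}
    - {"x": 0, "y": -0.4, "z": -5.5, "yaw": 0}
    - {"x": 0, "y": -0.4, "z": -5.5, "yaw": 0}

```text
clock: 24.25
ee_pos: [0.5124, -0.3668, 0.0857]
tool_rot: [0.0, 0.741, 0.672, 0.0]
wrist_force: [0.3, -1.3, -1.8]
finger_gap: 0.286
grip_force: 110.0
```

Run:
```python
from h import *
cs=snap('side'); ct=snap('top'); o=robot.get_obs(); p=o['ee_pos']; print(p,o['tool_rot'])
O=np.array([.5227,-.2991]); a=1.5; M=np.array([[np.cos(a),-np.sin(a)],[np.sin(a),np.cos(a)]])
W=lambda x,y,z:(*(O+M@[x,y]),z)
b=1.473;u=np.array([np.cos(b),np.sin(b)])
S=[(*(p[:2]+u*d),p[2]+.0115) for d in(.068,.238)]
print('skewer in cradle',[M.T@(np.array(s[:2])-O) for s in S])
lines=[[W(-.045,-.048,.008),W(.16,-.048,.008),W(.16,.048,.008),W(0,.048,.008)],[W(-.04,-.0135,.069),W(0,-.0135,.069)],
[W(.146,-.011,.077),W(.146,-.011,.055),W(.146,.011,.055),W(.146,.011,.077)],[W(.154,-.011,.077),W(.154,-.011,.055),W(.154,.011,.055),W(.154,.011,.077)]]
out=np.zeros((600,800,3),np.uint8);x=0
for c,(x0,y0,x1,y1),s in((ct,(296,140,364,205),5.8),(cs,(220,148,285,218),6)):
    for k in(0,1):
        im=cv2.resize(c['img'][y0:y1,x0:x1,::-1],None,fx=s,fy=s,interpolation=cv2.INTER_CUBIC)
        if k==1: 
            for L,col in[(l,(0,255,255)) for l in lines]+[(S,(255,0,255))]:
                cv2.polylines(im,[((px(c,L)-[x0,y0]+.5)*s-.5).astype(int).reshape(-1,1,2)],False,col,1)
        im=cv2.resize(im,None,fx=.7,fy=.7,interpolation=cv2.INTER_AREA) if k==0 else im
        h=min(600-(0 if k==1 else 0),im.shape[0])
        if k==1: out[:h,x:x+im.shape[1]]=im[:h,:800-x]; x+=im.shape[1]
cv2.imwrite('pics/ov6.png',out)
```

```text
[ 0.5125548  -0.36704318  0.08609962] [8.22101596e-04 7.40868419e-01 6.71649683e-01 1.14373354e-04]
skewer in cradle [array([-0.00051541,  0.00347789]), array([ 0.16942263, -0.00111155])]
```

View pics/ov6.png

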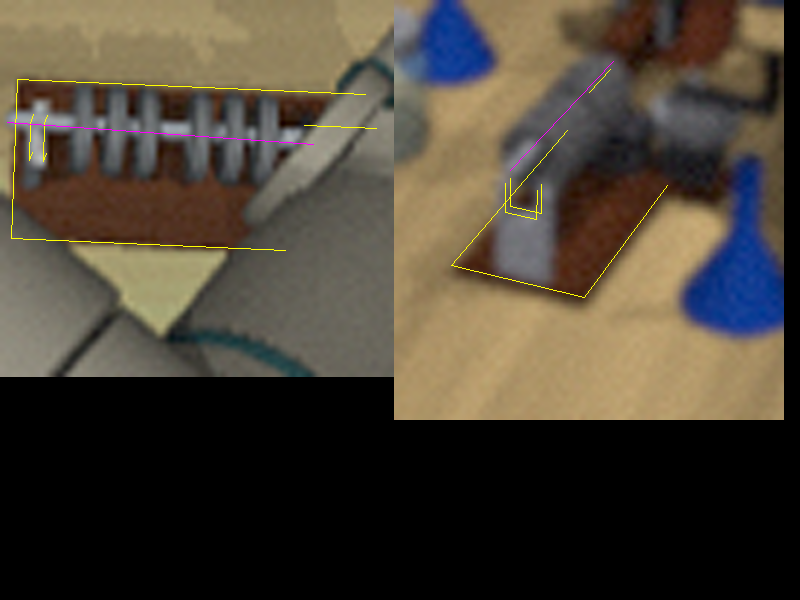

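Run:
```python
from h import *
ct=last('top'); g=ct['img'].sum(2).astype(int)//3
print('cols',list(range(297,352)))
for r in range(155,170): print(r,' '.join('%3d'%v for v in g[r,297:352]))
p=np.array([.51255,-.36704,.0861]);u=np.array([np.cos(1.473),np.sin(1.473)])
print(px(ct,[(*(p[:2]+u*d),.0976) for d in(.068,.1,.15,.2,.238)]))
O=np.array([.5227,-.2991]); a=1.5; M=np.array([[np.cos(a),-np.sin(a)],[np.sin(a),np.cos(a)]])
print('jaw',px(ct,[(*(O+M@[x,-.0135]),.069) for x in(-.04,0)]))
```

```text
cols [297, 298, 299, 300, 301, 302, 303, 304, 305, 306, 307, 308, 309, 310, 311, 312, 313, 314, 315, 316, 317, 318, 319, 320, 321, 322, 323, 324, 325, 326, 327, 328, 329, 330, 331, 332, 333, 334, 335, 336, 337, 338, 339, 340, 341, 342, 343, 344, 345, 346, 347, 348, 349, 350, 351]
155 124 116  40  49  48  52  53  52  49  53  47  52  71  81  75  41  47  49  69  70  67  51  55  56  74  71  68  74  77  77  77  75  85  87  83  84  85  85  81  85  87  98  92  96  91 105 107 106 106 105 117 116 114 118 114
156 124 116  42  52  53  40  41  47  46  55  54  59  74  93  83  46  49  54  84  90  79  36  42  59  83  74  50  37  49  43  46  55  55  76  66  48  49  53  60  67  63  65  53  64  71  76  75  71  73  70  83  79  77  80  84
157 125 118  46  48  72 119 115  90  47  53  51  52  81 104  92  53  52  52  98  97  88  34  39  64  99  91  54  28  42  42  42  41  63  92  83  63  54  52  76  82  79  50  48  45  82  75  71  48  47  45  51  53  45  46  49
158 119  91  45  37  83 164 154 100  46  53  48  59  88 107 102  55  49  57 101 102  96  24  39  68 105  94  68  32  34  23  29  41  60 100  95  74
[... 2049 characters left out ...]
105 105  69  47  91 139 147 145 144 147 151
168 125  69  53  75 104 129 118  36  41  42  50  58  78  72  61  56  55  78  87  80  37  38  58  88  91  73  34  44  41  32  43  53  95  92  87  38  33  55  95  97  79  38  46  78  97  98  49  87 116 132 133 141 144 148 138
169 125  58  52  69  77  73  53  39  32  40  43  46  59  61  56  56  50  62  67  61  38  42  56  74  77  53  36  48  37  40  40  53  79  79  76  52  35  64  83  87  57  36  48  81  88  86  77 114 122 119 122 131 130 135 100
[[349.70233055 164.41716966]
 [339.71812302 163.71415681]
 [324.17025305 162.61646775]
 [308.6804466  161.51931192]
 [296.94293896 160.68555052]]
jaw [[360.41774467 161.74559011]
 [348.1414294  161.20876524]]
```

carry_out:
  commands:
    - {"x": -0.25, "y": 0.2, "z": 0, "yaw": 0}
    - {"x": -0.25, "y": 0.2, "z": -0.5, "yaw": 0}
    - {"x": -0.25, "y": 0.2, "z": -1.2, "yaw": 0}
    - {"x": -0.25, "y": 0.2, "z": -2, "yaw": 0}
    - {"x": -0.25, "y": 0.2, "z": -2.3, "yaw": 0}
    - {"x": -0.25, "y": 0.2, "z": -2.3, "yaw": 0}

```text
clock: 24.95
ee_pos: [0.5091, -0.3642, 0.0612]
tool_rot: [-0.001, 0.741, 0.672, -0.0]
wrist_force: [0.4, -0.6, -2.5]
finger_gap: 0.285
grip_force: 110.0
```

carry_out:
  commands:
    - {"x": 0, "y": 0, "z": -0.4, "yaw": 0}
    - {"x": 0, "y": 0, "z": -0.8, "yaw": 0}
    - {"x": 0, "y": 0, "z": -1.1, "yaw": 0}
    - {"x": 0, "y": 0, "z": -1.1, "yaw": 0}
    - {"x": 0, "y": 0, "z": -1.1, "yaw": 0}

```text
clock: 25.45
ee_pos: [0.5096, -0.3647, 0.0513]
tool_rot: [-0.0, 0.741, 0.672, 0.0]
wrist_force: [-0.6, -0.0, -1.7]
finger_gap: 0.281
grip_force: 110.0
```

carry_out:
  commands:
    - {"x": 0, "y": 0, "z": -0.1, "yaw": 0}
    - {"x": 0, "y": 0, "z": -0.2, "yaw": 0}
    - {"x": 0, "y": 0, "z": -0.25, "yaw": 0}
    - {"x": 0, "y": 0, "z": -0.25, "yaw": 0}

```text
clock: 25.85
ee_pos: [0.5096, -0.3647, 0.0489]
tool_rot: [0.0, 0.741, 0.672, 0.0]
wrist_force: [0.4, -0.6, -1.3]
finger_gap: 0.288
grip_force: 110.1
```

Run:
```python
from h import *
o=robot.get_obs(); print(o['ee_pos'],o['wrist_force'],o['ft_torque'])
cs=snap('side'); g=cs['img']
# rod-tip region, side view, tip rest
O=np.array([.5227,-.2991]); a=1.5; M=np.array([[np.cos(a),-np.sin(a)],[np.sin(a),np.cos(a)]])
print('notch, side px',px(cs,[(*(O+M@[.154,y]),z) for y,z in((-.011,.077),(-.011,.055),(.011,.055),(.011,.077))]))
p=o['ee_pos'];u=np.array([np.cos(1.473),np.sin(1.473)]);print('tip expected',px(cs,[(*(p[:2]+u*.238),p[2]+.0115)]))
gg=g.sum(2)//3
print(list(range(234,250)))
for r in range(170,194): print(r,gg[r,234:250])
```

```text
[ 0.50961707 -0.36470318  0.0488927 ] [ 0.35798592 -0.56948826 -1.30078159] [-0.07802904  0.02636282 -0.04164557]
notch, side px [[238.24925721 178.19484215]
 [238.23761071 183.03352155]
 [243.38952543 184.2048787 ]
 [243.44524041 179.35266086]]
tip expected [[239.49796979 184.66751154]]
[234, 235, 236, 237, 238, 239, 240, 241, 242, 243, 244, 245, 246, 247, 248, 249]
170 [114 122 123 123 121 124 127 136 133 136 134 128 116  95  76  77]
171 [122 117 123 124 124 127 124 122 123 124 126 111  98  79  79  77]
172 [122 122 118 124 122 121 119 123 120 115 110  98  93  80  81  86]
173 [121 120 122 121 125 124 122 122 113 105  95  90  87  91  93  96]
174 [122 119 124 123 121 123 119 117 106  97  94  87  91  87  91  93]
175 [124 124 126 123 124 119 116 104  95  90  89  91  93  92  88  88]
176 [123 123 123 127 123 116 103  94  85  86  89  90  87  93  91  87]
177 [124 129 133 135 136 113  97  85  81  82  92  97  92  90  88  84]
178 [131 134 136 138 133 113  82  71  75  83  96 105 102  89  82  83]
179 [134 137 134 132 120 100  73  67  86  98 108 116  99  92  87  80]
180 [139 132 131 125 110  88  
[... 249 characters left out ...]

184 [132 120 110 109 118 131 137 121 119 122 112  99  81  67  58  59]
185 [118  98  86  97 111 115 109 103 107 111 112 107  88  63  59  46]
186 [102  78  79  95 109 104  87  97 104 114 116 102  85  70  53  39]
187 [ 83  61  68  95 110 105  92 100 107 116 116 104  84  55  51  27]
188 [ 61  49  71  91 107 100  91  98 111 114 114 100  78  48  33  35]
189 [ 50  50  70  93 105 100  96 103 114 115 113  99  69  47  29  43]
190 [ 42  52  68  91 101  94  92 105 115 116 117 100  71  43  33  45]
191 [ 37  48  70  98 103  99 103 104 113 115 113  96  70  48  42  42]
192 [ 43  47  65  90 100 104 102 115 119 117 114  98  68  52  54  47]
193 [ 43  41  56  74  86  96 102 107 111 114 108  95  75  50  52  51]
```

carry_out:
  commands:
    - {"x": 0, "y": 0, "z": -0.05, "yaw": 0}
    - {"x": 0, "y": 0, "z": -0.1, "yaw": 0}
    - {"x": 0, "y": 0, "z": -0.1, "yaw": 0}

```text
clock: 26.2
ee_pos: [0.5097, -0.3648, 0.0486]
tool_rot: [0.0, 0.741, 0.672, 0.0]
wrist_force: [-1.2, 0.1, 5.2]
finger_gap: 0.284
grip_force: 110.9
```

carry_out:
  commands:
    - {"x": 0, "y": 0, "z": 0, "yaw": 0}
    - {"x": 0, "y": 0, "z": 0, "yaw": 0}
    - {"x": 0, "y": 0, "z": 0, "yaw": 0}
    - {"x": 0, "y": 0, "z": 0, "yaw": 0}
  hand: 0.5

```text
clock: 26.6
ee_pos: [0.5096, -0.3646, 0.0476]
tool_rot: [-0.0, 0.741, 0.672, 0.0]
wrist_force: [-0.1, -0.2, 0.5]
finger_gap: 0.5
grip_force: 0.0
```

carry_out:
  commands:
    - {"x": 0, "y": 0, "z": 2, "yaw": 0}
    - {"x": 0, "y": 0, "z": 5, "yaw": 0}
    - {"x": 0, "y": 0, "z": 9, "yaw": 0}
    - {"x": 0, "y": 0, "z": 13, "yaw": 0}
    - {"x": 0, "y": 0, "z": 13, "yaw": 0}
  squeeze: 30

```text
clock: 27.1
ee_pos: [0.5126, -0.3672, 0.1843]
tool_rot: [0.006, 0.741, 0.672, 0.001]
wrist_force: [0.4, 0.4, 0.2]
finger_gap: 0.501
grip_force: 0.0
```

```bash
cat >> h.py <<'E'
def rodcheck():
    ct=snap('top'); g=ct['img'].sum(2).astype(int)//3; r=np.arange(155,172)
    O=np.array([.5227,-.2991]); a=1.5; M=np.array([[np.cos(a),-np.sin(a)],[np.sin(a),np.cos(a)]])
    for col in(308,324,345,347):
        w=np.clip(g[155:172,col]-90,0,None); v=(w*r).sum()/max(w.sum(),1)
        print(col,'row %.2f'%v,'cradle xy',(M.T@(at(ct,(col,v),.06)[:2]-O)).round(4),g[155:172,col])
    print(robot.get_obs()['ee_pos'],green(ct))
E
python3 - <<'E'
from h import *
rodcheck()
E
```

```text
308 row 164.28 cradle xy [0.1304 0.0008] [ 48  57  63  77  92 103 109 114 118 119 121 116 110 108  98  89  75]
324 row 165.13 cradle xy [0.0776 0.0013] [ 75  51  58  54  41  35  27  26  22 128 166 151  89  24  34  38  38]
345 row 167.82 cradle xy [0.0084 0.0072] [110  72  47  51  54  56  32  24  26  18  59  96 113 137 140 133 129]
347 row 167.03 cradle xy [0.0019 0.0043] [118  82  46  54  60  43  38  27  42  88 130 148 146 141 142 139 136]
[ 0.51120131 -0.36607352  0.18132606] (array([268,  97,  23,  25, 409], dtype=int32), array([279.38386308, 109.88997555]))
```

carry_out:
  commands:
    - {"x": -4, "y": 2, "z": 0, "yaw": 0}
    - {"x": -8, "y": 4, "z": 0, "yaw": 0}
    - {"x": -10.4, "y": 4.75, "z": 0, "yaw": 0}
    - {"x": -10.4, "y": 4.75, "z": 0, "yaw": 0}
    - {"x": -10.4, "y": 4.75, "z": 0, "yaw": 0}
    - {"x": -10.4, "y": 4.75, "z": 0, "yaw": 0}

```text
clock: 27.75
ee_pos: [0.4063, -0.3177, 0.1774]
tool_rot: [0.0, 0.741, 0.672, 0.0]
wrist_force: [-0.4, -0.1, 0.3]
finger_gap: 0.499
grip_force: 0.0
```

carry_out:
  commands:
    - {"x": 0.05, "y": 0, "z": -4, "yaw": 0}
    - {"x": 0.05, "y": 0, "z": -7, "yaw": 0}
    - {"x": 0.05, "y": 0, "z": -8.8, "yaw": 0}
    - {"x": 0.05, "y": 0, "z": -8.8, "yaw": 0}
    - {"x": 0.05, "y": 0, "z": -8.8, "yaw": 0}

```text
clock: 28.25
ee_pos: [0.4069, -0.3177, 0.0896]
tool_rot: [-0.0, 0.741, 0.672, 0.0]
wrist_force: [0.8, -0.1, -0.2]
finger_gap: 0.498
grip_force: 0.0
```

carry_out:
  commands:
    - {"x": 0, "y": 0, "z": 0, "yaw": 0}
    - {"x": 0, "y": 0, "z": 0, "yaw": 0}
    - {"x": 0, "y": 0, "z": 0, "yaw": 0}
    - {"x": 0, "y": 0, "z": 0, "yaw": 0}
    - {"x": 0, "y": 0, "z": 0, "yaw": 0}
  hand: 0.1
  squeeze: 25

```text
clock: 28.75
ee_pos: [0.4047, -0.3174, 0.091]
tool_rot: [-0.0, 0.741, 0.672, -0.001]
wrist_force: [-4.6, -0.7, 4.0]
finger_gap: 0.173
grip_force: 25.7
```

carry_out:
  commands:
    - {"x": 0, "y": 0.8, "z": 0, "yaw": 0}
    - {"x": 0.15, "y": 1.6, "z": 0, "yaw": 0}
    - {"x": 0.5, "y": 2.35, "z": 0, "yaw": 0}
    - {"x": 0.9, "y": 3.0, "z": 0, "yaw": 0}
    - {"x": 1.4, "y": 3.65, "z": 0, "yaw": 0}
    - {"x": 2.0, "y": 4.2, "z": 0, "yaw": 0}
    - {"x": 2.6, "y": 4.65, "z": 0, "yaw": 0}
    - {"x": 3.3, "y": 5.0, "z": 0, "yaw": 0}
    - {"x": 4.0, "y": 5.3, "z": 0, "yaw": 0}
    - {"x": 4.8, "y": 5.5, "z": 0, "yaw": 0}

```text
clock: 29.75
ee_pos: [0.4528, -0.2598, 0.0908]
tool_rot: [-0.002, 0.741, 0.672, -0.0]
wrist_force: [-5.4, 1.0, 13.2]
finger_gap: 0.179
grip_force: 26.6
```

carry_out:
  commands:
    - {"x": 0.5, "y": 0.1, "z": 0, "yaw": 0}
    - {"x": 1.0, "y": 0.1, "z": 0, "yaw": 0}
    - {"x": 1.5, "y": 0.1, "z": 0, "yaw": 0}
    - {"x": 1.7, "y": 0.1, "z": 0, "yaw": 0}
    - {"x": 1.7, "y": 0.1, "z": 0, "yaw": 0}

```text
clock: 30.25
ee_pos: [0.47, -0.2575, 0.0906]
tool_rot: [-0.003, 0.741, 0.671, 0.001]
wrist_force: [-3.7, 4.4, 12.8]
finger_gap: 0.178
grip_force: 26.7
```

carry_out:
  commands:
    - {"x": 0.2, "y": -0.1, "z": 0, "yaw": 0}
    - {"x": 0.4, "y": -0.2, "z": 0, "yaw": 0}
    - {"x": 0.4, "y": -0.2, "z": 0, "yaw": 0}
    - {"x": 0.4, "y": -0.2, "z": 0, "yaw": 0}

```text
clock: 30.65
ee_pos: [0.4716, -0.2577, 0.0905]
tool_rot: [-0.006, 0.741, 0.672, 0.0]
wrist_force: [-8.0, 6.5, 15.1]
finger_gap: 0.174
grip_force: 27.4
```

carry_out:
  commands:
    - {"x": -0.3, "y": 0.1, "z": 0, "yaw": 0}
    - {"x": -0.3, "y": 0.1, "z": 0, "yaw": 0}
    - {"x": -0.3, "y": 0.1, "z": 0, "yaw": 0}
    - {"x": -0.3, "y": 0.1, "z": 3, "yaw": 0}
    - {"x": -0.3, "y": 0.1, "z": 7, "yaw": 0}
    - {"x": -0.3, "y": 0.1, "z": 12, "yaw": 0}
    - {"x": -5, "y": 3, "z": 14, "yaw": 0}
    - {"x": -9, "y": 7, "z": 14, "yaw": 0}
    - {"x": -12, "y": 12, "z": 14, "yaw": 0}
    - {"x": -12, "y": 16, "z": 14, "yaw": 0}
  hand: 0.5

```text
clock: 31.65
ee_pos: [0.355, -0.1118, 0.2297]
tool_rot: [-0.0, 0.742, 0.67, 0.0]
wrist_force: [0.6, 0.1, 0.5]
finger_gap: 0.502
grip_force: 0.0
```

carry_out:
  commands:
    - {"x": -3, "y": 5, "z": 0, "yaw": 0}
    - {"x": -6, "y": 10, "z": 0, "yaw": 0}
    - {"x": -6, "y": 15, "z": 0, "yaw": 0}
    - {"x": -6, "y": 20, "z": 0, "yaw": 0}
    - {"x": -6, "y": 25, "z": 0, "yaw": 0}
    - {"x": -6, "y": 30, "z": 0, "yaw": 0}
    - {"x": -6, "y": 30, "z": 0, "yaw": 0}
    - {"x": -6, "y": 30, "z": 0, "yaw": 0}

```text
clock: 32.45
ee_pos: [0.2968, 0.1895, 0.2296]
tool_rot: [-0.0, 0.739, 0.674, 0.0]
wrist_force: [0.5, -0.4, 0.5]
finger_gap: 0.5
grip_force: 0.0
```

Run:
```python
from h import *
rodcheck()
ct=last('top'); cv2.imwrite('pics/fin.png',cv2.resize(ct['img'][95:210,260:390,::-1],None,fx=5,fy=5,interpolation=cv2.INTER_CUBIC))
```

```text
308 row 164.23 cradle xy [0.1304 0.0007] [ 48  47  67  79  90 102 108 112 114 113 118 117 115 103  91  90  77]
324 row 164.81 cradle xy [0.0776 0.0002] [ 74  51  52  52  40  33  31  35  37 134 159 109  45  37  39  36  35]
345 row 164.85 cradle xy [ 0.0086 -0.0028] [106  72  45  50  54  54  34  26  28  25 130 162 122  54  21  19  36]
347 row 155.00 cradle xy [ 0.0027 -0.0365] [118  78  51  54  52  48  39  32  26  15  70  64  42  34  22  23  52]
[0.2968279  0.18787248 0.22950755] (array([268,  97,  23,  25, 407], dtype=int32), array([279.37100737, 109.93611794]))
```

Run:
```python
from h import *
ct=last('top'); g=ct['img'].sum(2).astype(int)//3
O=np.array([.5227,-.2991]); a=1.5; M=np.array([[np.cos(a),-np.sin(a)],[np.sin(a),np.cos(a)]])
r=np.arange(160,170)
for col in(297,298,299,313,324,325,326,343,344,345,346):
    w=np.clip(g[160:170,col]-60,0,None); v=(w*r).sum()/w.sum()
    print(col,'%.2f'%v,(M.T@(at(ct,(col,v),.06)[:2]-O)*1e3).round(1),g[160:170,col])
# handle mask rows (brown/dark red) behind clamp, top face z=.077
im=ct['img'].astype(int)
for col in range(362,392,4):
    m=[k for k in range(155,185) if im[k,col,0]<110 and im[k,col,0]-im[k,col,2]>25]
    if m: print('handle',col,m[0],m[-1],(M.T@(at(ct,(col,(m[0]+m[-1])/2),.077)[:2]-O)*1e3).round(1))
# peg: darkest blob
print('cols 328..365');
for k in range(176,192,1): print(k,' '.join('%3d'%v for v in g[k,330:362]))
for c in(1.4,1.5,1.57,1.6): 
    pv=O+M@[-.027,.052]; t=1.5+np.pi/2-c; print(c,px(ct,[(*(pv+.06*np.array([np.cos(t),np.sin(t)])),.118)]))
```

```text
297 164.41 [166.7   3. ] [120 117 132 156 147 111 111 125 127 122]
298 163.38 [163.6  -0.7] [ 90  95 113 151 148 103  77  84  68  55]
299 163.61 [ 1.602e+02 -1.000e-01] [ 42  40  83 142 152  96  47  52  53  55]
313 165.05 [113.8   2.7] [ 79  86  85  96  98 103 108 102 103  95]
324 164.89 [77.6  0.5] [ 33  31  35  37 134 159 109  45  37  39]
325 164.95 [74.3  0.5] [ 34  23  31  40 131 157 119  60  43  36]
326 165.72 [70.9  3. ] [ 50  46  50  61 114 138 105  86  86  74]
343 165.89 [15.1  1. ] [ 35  27  31  34  38 136 160 111  43  34]
344 165.93 [11.8  1. ] [ 42  34  28  26  28 135 160 118  60  29]
345 165.97 [8.5 1. ] [ 54  34  26  28  25 130 162 122  54  21]
346 165.92 [5.2 0.7] [ 52  54  47  28  29 123 144 107  52  16]
handle 362 163 172 [-43.9   7.3]
handle 366 163 182 [-57.   23.4]
handle 370 163 172 [-69.7   6.2]
handle 374 163 172 [-82.5   5.6]
handle 378 164 172 [-95.4   6.6]
handle 382 164 171 [-108.2    4.4]
handle 386 167 168 [-121.     3.8]
cols 328..365
176  58  57  57  53  51  54  51  34  25  30  33  37  55  49  59 124 164 160 160 158 160 156 158 148 157 157 154 154 155 15
[... 1426 characters left out ...]
153 154 152 157 155 158 130 114  90
188 145 145 144 144 145 145 143 146 147 144 148 147 140  36  50  52  47  47  67 115 127 158 159 160 160 158 160 138 113  72 102  99
189 147 147 146 148 147 150 146 147 146 144 148 148 141  38  52  50  43  36  39  54  81 116 117 128 117 118 120  95  60  60 100 101
190 145 144 145 145 146 143 145 148 144 146 149 144 123  39  54  57  53  34  31  40  44  40  34  66  46  45  49  51  51  63  97  91
191 144 145 144 145 145 143 144 144 146 146 146 143 105  42  53  54  55  39  38  51  35  41  34  38  26  38  31  32  44 122 129 123
1.4 [[340.07814844 180.72063867]]
1.5 [[339.88847301 178.86225312]]
1.57 [[339.86915204 177.55913767]]
1.6 [[339.8894945  177.00194476]]
```

```bash
python3 -c "
from rig import robot
print(robot.hand_in())"
```

```text
the job is handed in; nothing more can be done
None
```

I handed the job in, and no verdict came back. My last camera measurements and forces show the funnel on the crate and all six rings on the rod. They also show the skewer in the cradle, within about 1 mm sideways, and the cam turned to its stop. I had no pictures left to view the final scene.

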